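Fetch the dead speaker pod from the locked can-speaker stand

TASK

The low blue speaker pod at the back of the plywood stand is dead and must go to the repair tray. Lift the locking bar straight up out of its two U brackets and lay it along the cork strip, then stand both tall can speakers, red and green, on the grey mat, and then fetch the blue pod and stand it in the orange tray. After that put each can back in the middle of the stand's ring of its own colour (whichever ring it stood on before) and lay the bar back down in both brackets, centred, keeping all three speakers upright throughout.

Things in the scene. Friction and masses are not known exactly. Their poses are not given: they have to be found in the camera images.
- stand: fixed plywood stand. Origin: on the table midway between its posts; x to its back (away from the robot), z up. Base board 12 mm thick, x -55 to +115, 280 mm along y. At y = +-120 mm a post, 15 mm thick (y) and 46 wide (x), with an open-topped U bracket: floor 121 mm up, prongs up to 147, slot 30 wide in x. Rings at x 0, y +-50. Bar at home: on both floors, its origin 121 mm above the stand's
- bar: loose locking bar: aluminium, 16 x 16 mm, 280 mm long along its own y; on its middle an upright yellow grip block 20 mm (x) by 60 mm (y) by 30 mm tall, from 16 to 46 mm above the underside. Origin: centre of the bar's underside. About 200 g. At the start it lies in both brackets, 6 mm above the can tops
- red_can: drinks-can loudspeaker, a solid cylinder 53 mm in diameter and 100 mm tall standing upright, red with a white band and silver rims, black cone with a silver dot on top. Origin: centre of its underside, z up. About 130 g. At the start it stands on one of the two rings of the stand (not always the one of its colour), under the locking bar
- green_can: drinks-can loudspeaker, a solid cylinder 53 mm in diameter and 100 mm tall standing upright, green with a white band and silver rims, black cone with a silver dot on top. Origin: centre of its underside, z up. About 130 g. At the start it stands on one of the two rings of the stand (not always the one of its colour), under the locking bar
- pod: low blue speaker pod, a solid cylinder 48 mm in diameter and 45 mm tall, black cone with a brass dot on top, about 100 g. Origin: centre of its underside, z up. At the start it stands on the stand's base board about 55 mm behind the row of cans, midway between them
- red_ring: red disc 80 mm in diameter, 3 mm thick, with a white middle (56 mm), fixed on the stand's base board. Origin: centre of its underside, 12 mm above the table; a can stands on its top face, 15 mm above the table. The home of the red can
- green_ring: green disc 80 mm in diameter, 3 mm thick, with a white middle (56 mm), fixed on the stand's base board. Origin: centre of its underside, 12 mm above the table; a can stands on its top face, 15 mm above the table. The home of the green can
- mat: fixed grey mat, 200 mm (x) by 130 mm (y), 4 mm thick, the side area for both cans; origin: centre of its underside on the table
- strip: fixed brown cork strip, 320 mm (x) by 70 mm (y), 4 mm thick, the side rest for the bar; origin: centre of its underside on the table. The bar lies along the strip's x
- tray: fixed orange repair tray, open-topped, 200 mm (x) by 130 mm (y) by 25 mm tall outside, walls and floor 4 mm thick; origin: centre of its underside on the table. It lies either left or right of the stand, the mat on the other side
Things that resemble listed ones, but are neither listed nor needed, are in the scene too. There is more than one size of the green_can; the job needs the smaller.

How it is judged:
By the outcome, as a careful person would: the job done as asked, in the order asked, and still so for the second after the job is handed in, with the robot touching nothing.
It also fails if it takes over 141 s, if anything falls off the work surface, if the arm or the gripper's body presses on something with over 40 N, if the wrist force passes 120 N, or if a joint passes its speed limit or range.

ROBOT

A 7-joint arm with a two-finger parallel gripper is mounted at the origin on the work surface. World frame = base frame: x ahead of the robot, y to its left, z up, the work surface at z = 0. Lengths are in m, angles in degrees, forces in N, time in s.
With the tool pointing down it reaches from about 0.425 to 0.875 m from the base axis. Payload 9.9 kg.
Tool frame: the origin (TCP) lies at the very end of the fingers, on their centre line; the grasp point (between the pads) lies 19 mm behind it (bot.tcp_to_grasp is the distance from the TCP to the grasp point, in m); z points along the fingers, y is the line along which they close (so a half turn about z gives the same grasp; the last joint's range is limited). The gripper opens to 85 mm and grips with 20 to 120 N. Pads are 22 mm wide; open, the fingers measure 114 mm over their backs; the gripper's body (76 mm by 85 mm) begins 54 mm behind the grasp point. The pads swing forward as they close: fully open they stand 13 mm farther back than shut.
Start: joints at [58.224, 32.985, 1.427, 82.34, -0.859, 64.687, -3.237], TCP at [0.306, -0.602, 0.231] pointing down, gripper open.
Joint ranges: [-157.87, 157.87], [-19.46, 123.44], [-87.15, 90], [11.01, 140.99], [-62.26, 242.26], [9.8, 113.94], [-161.44, 161.44]. Speed limits (degrees/s): [127.2, 127.2, 172.46, 172.46, 180, 180, 180].

INTERFACE

Orientations are given as a 3x3 rotation matrix whose columns are the frame's x, y, z axes.
In Python, from cell import sensors, read_camera, camera_model, workorder, silhouettes, bot gives the robot as it stands.
- The arm moves only by the tool move_arm, never from a script. Its argument "deltas" is text: rows parted by semicolons, each of 7 numbers parted by spaces: the shift along the world's x, y, z in units of 40 mm (1.0 is 40 mm), then the turn, a rotation vector about the world's x, y, z in units of 5 degrees (1.0 is 5 degrees), then the opening, from -1 (shut) to 1 (fully open). A call has 1 to 8 rows; each row is the pose to reach, as a shift and turn from the pose commanded when the call began; what a row does not reach only later rows make up. A row lasts 1/10 s, in which the tool goes at most 50 mm and 8.59 degrees, less where a joint would pass 70% of its speed; a pose out of reach is approached as far as the arm can. A call with a gripper value outside its range is refused whole. The fingers move at their own pace and stop on an object; "grip_force" is the grip in N (left out, the last holds). Time passes only in rows, so rows that repeat a pose let the fingers close. It gives the time, the measured TCP pose, the force and the opening at its end, in the units of the state.
- sensors.get_state(): the state, without advancing time (a new reading comes with each control period).
- read_camera(name): name is "scene" or "top"; returns (picture, depth): 384x512x3 uint8, red, green, blue; 384x512 float32, m along the optical axis (not along the pixel's ray), 0 where there is no reading.
- camera_model(name): a dict with "camera_matrix" (3x3 intrinsics, pixels), "k1" (the pictures are not rectified: a ray, as slopes to the right and down, at radius r is drawn at 1 + k1 r^2 times it, then the intrinsics apply), "R" (3x3) and "t" (3): a world point X has camera coordinates R X + t. Camera axes: x right, y down, z forward; pixel columns grow to the right and rows downward; lengths in m; the calibration is good to about 2 mm. A picture is of the moment at which its call begins. camera_model takes no time and is no camera call.
- workorder.finish_job(): hands the job in, once; it reports no verdict.
Trained networks look in the newest picture that a camera, given by its name, has taken for a name from the list of things; names that differ only in an ending like _2 or _b are one class to them, and where a whole thing is asked for, a point or a joint stands for the part that bears it (a point fixed in the world has none). Each returns a list of dicts, best first, with "p" (0 to 1); they miss things now and then, are a little off and sometimes report something else, mostly with a low value. They report only what shows in the picture. A call takes as long as a camera call. They do not tell look-alikes from the thing itself.
- silhouettes(camera, thing): "region" (384x512 bool, what is visible of it) and "box" ([left, top, right, bottom] in pixels, round what is visible of it).
The state is a dict: "clock": time; "joints": joint angles; "qvel": joint speeds; "joint_torque": joint torques, N m; "ee_pos": TCP position; "tcp_rot": TCP orientation; "wrist_force": force on the tool from outside, world axes, zero at the start; "torque": the same for the moment, N m; "opening": finger opening in m.
Only numpy, scipy, OpenCV 4.12 (cv2) and the standard library are available. Lean on these libraries where they do the work, as an engineer would, in place of code of your own. Each camera call takes 0.05 s, during which the arm holds its last target. There are 200 camera calls.

## Working session

There is one attempt and no reset: what is moved stays moved. The work goes in short steps, Python scripts to look and compute and a tool call to move; the robot and the scene stay as the last step left them, time stands still between calls to the robot, and variables do not carry over. Pictures are saved under pics/ and viewed, on a budget of 14 in all, crops included, one or two more only if the job needs it, and the job is handed in when it is done.

Besides the shell and the picture viewer there is one more tool, called after "Call:" as name(argument=value, ...) on one line, values as JSON. move_arm: Moves the arm, as the interface text tells. Its arguments: {"type":"object","properties":{"deltas":{"type":"string"},"grip_force":{"type":"number"}},"required":["deltas"]}

```bash
ls; mkdir -p pics; cat > h.py <<'E'
import numpy as np, cv2
from cell import sensors, read_camera, camera_model, workorder, silhouettes, bot
def shot(cam,name=None):
    p,d=read_camera(cam)
    if name: cv2.imwrite('pics/'+name,cv2.cvtColor(p,cv2.COLOR_RGB2BGR))
    return p,d
def cloud(cam,d):
    m=camera_model(cam);K=np.array(m['camera_matrix']);k1=m['k1']
    v,u=np.mgrid[:384,:512]
    dx=(u-K[0,2])/K[0,0];dy=(v-K[1,2])/K[1,1]
    x,y=dx.copy(),dy.copy()
    for _ in range(15):
        s=1+k1*(x*x+y*y);x=dx/s;y=dy/s
    P=np.stack([x*d,y*d,d],-1)-np.array(m['t'])
    return P@np.array(m['R'])
E
python3 - <<'E'
from h import *
for c in ('scene','top'):
    p,d=shot(c,c+'0.png'); m=camera_model(c); R=np.array(m['R']);print(c,-R.T@np.array(m['t']),m['k1'],R.round(2).tolist())
    W=cloud(c,d); np.save(c+'0.npy',W)
    for t in ['stand','bar','red_can','green_can','pod','red_ring','green_ring','mat','strip','tray']:
        for s in silhouettes(c,t)[:4]:
            r=s['region']&(d>0); q=W[r]
            print(t,round(s['p'],2),np.array(s['box']).round().tolist(),r.sum(),np.median(q,0).round(3),np.percentile(q,2,0).round(3),np.percentile(q,98,0).round(3)) if r.any() else print(t,s['p'])
a=cv2.imread('pics/scene0.png');b=cv2.imread('pics/top0.png')
print(sensors.get_state()['tcp_rot'], bot.tcp_to_grasp)
E
```

```text
pics
scene [ 1.19585567 -0.04843712  0.81957862] 0.035478784112761175 [[0.1, 1.0, -0.01], [0.71, -0.08, -0.7], [-0.7, 0.06, -0.71]]
stand 0.73 [219.0, 202.0, 241.0, 242.0] 779 [ 0.552 -0.046  0.082] [ 0.532 -0.07   0.017] [ 0.559 -0.021  0.117]
stand 0.59 [197.0, 181.0, 317.0, 281.0] 5090 [0.588 0.001 0.012] [ 0.484 -0.133  0.006] [0.644 0.135 0.14 ]
bar 0.98 [189.0, 185.0, 309.0, 208.0] 1313 [ 0.533 -0.006  0.136] [ 0.519 -0.135  0.122] [0.538 0.124 0.167]
bar 0.27 [52.0, 199.0, 119.0, 271.0] 3899 [ 0.487 -0.397  0.005] [ 0.384 -0.457  0.001] [ 0.583 -0.327  0.026]
green_can 0.57 [220.0, 204.0, 243.0, 241.0] 827 [ 0.552 -0.046  0.081] [ 0.526 -0.072  0.013] [ 0.559 -0.021  0.117]
green_can 0.57 [263.0, 142.0, 296.0, 191.0] 1261 [0.417 0.083 0.114] [ 0.283  0.051 -0.   ] [0.432 0.123 0.14 ]
green_can 0.42 [217.0, 232.0, 246.0, 251.0] 218 [ 0.551 -0.066  0.014] [ 0.511 -0.086  0.011] [ 0.568 -0.012  0.017]
pod 0.59 [241.0, 233.0, 262.0, 258.0] 469 [ 0.599 -0.004  0.055] [ 0.565 -0.024  0.015] [0.61  0.017 0.06 ]
red_ring 0.74 [255.0, 222.0, 288.0, 243.0] 277 [0.548 0.053 0.014] [0.506
[... 1842 characters left out ...]
 130.0, 368.0, 242.0] 2692 [ 0.516 -0.255  0.002] [ 0.363 -0.291 -0.002] [ 0.669 -0.221  0.007]
strip 0.59 [379.0, 161.0, 431.0, 234.0] 3431 [ 0.481 -0.396  0.003] [ 0.384 -0.457 -0.001] [ 0.577 -0.326  0.025]
strip 0.56 [344.0, 128.0, 370.0, 239.0] 2585 [ 0.515 -0.255  0.002] [ 0.366 -0.29  -0.002] [ 0.668 -0.222  0.007]
tray 0.98 [381.0, 161.0, 433.0, 234.0] 3298 [ 0.481 -0.396  0.003] [ 0.386 -0.456 -0.001] [ 0.577 -0.326  0.024]
tray 0.24 [237.0, 168.0, 260.0, 192.0] 202 [0.51  0.047 0.113] [0.498 0.026 0.021] [0.547 0.068 0.117]
[[ 8.91217997e-01  4.53575222e-01 -1.22721578e-05]
 [ 4.53575222e-01 -8.91217997e-01 -1.07681142e-05]
 [-1.58213177e-05  4.03039043e-06 -1.00000000e+00]] 0.0187
```

```bash
python3 - <<'E'
from h import *
a=cv2.imread('pics/scene0.png');b=cv2.imread('pics/top0.png')
cv2.imwrite('pics/s0.png',cv2.resize(a[120:320,30:460],None,fx=1.8,fy=1.8)); 
cv2.imwrite('pics/t0.png',cv2.resize(b[100:300,90:490],None,fx=2,fy=2))
def rect(P,n):
    r=cv2.minAreaRect(P[:,:2].astype(np.float32)*1000);print(n,[np.round(x,1) for x in r],len(P), P[:,2].mean().round(4))
for c in('scene','top'):
    W=np.load(c+'0.npy')
    def sel(x0,x1,y0,y1,z0,z1):
        return W[(W[...,0]>x0)&(W[...,0]<x1)&(W[...,1]>y0)&(W[...,1]<y1)&(W[...,2]>z0)&(W[...,2]<z1)]
    rect(sel(.47,.57,-.06,.06,.160,.175),c+' gripblock top')
    rect(sel(.45,.58,-.17,.17,.131,.1415),c+' bar top')
    rect(sel(.45,.70,-.17,.17,.009,.0135),c+' base')
    rect(sel(.55,.65,-.05,.05,.053,.062),c+' pod top')
    for s in(1,-1): rect(sel(.48,.58,min(s*.02,s*.09),max(s*.02,s*.09),.108,.119),c+' can top')
    rect(sel(.40,.66,.30,.48,.0025,.008),c+' mat')
    rect(sel(.34,.70,-.31,-.20,.0025,.008),c+' strip')
    rect(sel(.34,.64,-.48,-.30,.018,.03),c+' tray rim')
E
```

```text
scene gripblock top [array([527. ,  -1.9]), array([59.5, 22.5]), np.float64(89.2)] 220 0.1654
scene bar top [array([531.8,  -1.9]), array([ 43.9, 279.6]), np.float64(0.9)] 784 0.1359
scene base [array([560.8,   1.6]), array([171.9, 278.3]), np.float64(1.2)] 3731 0.0114
scene pod top [array([5.808e+02, 3.000e-01]), array([61., 99.]), np.float64(0.0)] 310 0.0567
scene can top [array([538.5,  50.3]), array([53.2, 28.9]), np.float64(88.2)] 192 0.1138
scene can top [array([543.4, -46.4]), array([52.4, 33.7]), np.float64(89.2)] 228 0.114
scene mat [array([530.6, 387.7]), array([258.7, 176.3]), np.float64(0.6)] 2345 0.004
scene strip [array([ 525.1, -255.3]), array([348.3, 109.6]), np.float64(0.2)] 2583 0.0043
scene tray rim [array([ 483.1, -393.3]), array([204.4, 131.1]), np.float64(3.7)] 625 0.0231
top gripblock top [array([524.2,  -1.3]), array([20.1, 57.7]), np.float64(2.3)] 196 0.1654
top bar top [array([528. ,  -2.5]), array([ 38.6, 277. ]), np.float64(3.1)] 567 0.1355
top base [array([556.7,   2.2]), array([169.2, 278.4]), np.float64(1.1)] 2630 0.0111
top pod top [array([583. ,  -0.6]), array([44.6, 45.5]), np.float64(89.7)] 214 0.0563
top can top [array([524.5,  50.5]), array([49.9, 50.9]), np.float64(88.0)] 185 0.1136
top can top [array([529.7, -46.6]), array([50.7, 44.3]), np.float64(1.5)] 173 0.1137
top mat [array([529.3, 389.5]), array([178.7, 259.2]), np.float64(89.2)] 1650 0.0041
top strip [array([ 519. , -256.9]), array([106.1, 358.8]), np.float64(89.3)] 1327 0.004
top tray rim [array([ 481. , -392.7]), array([200.4, 132.8]), np.float64(3.1)] 417 0.0226
```

View pics/s0.png

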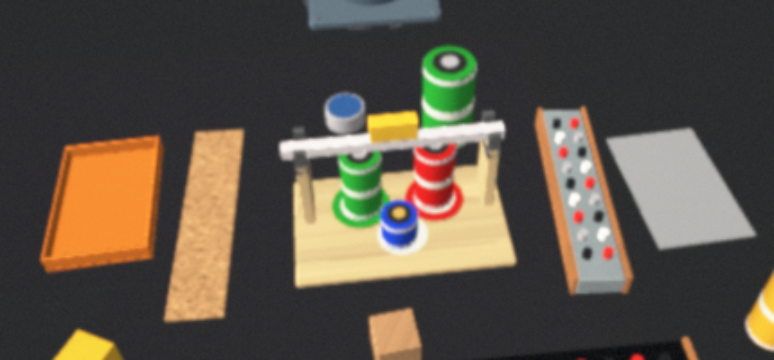

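View pics/t0.png

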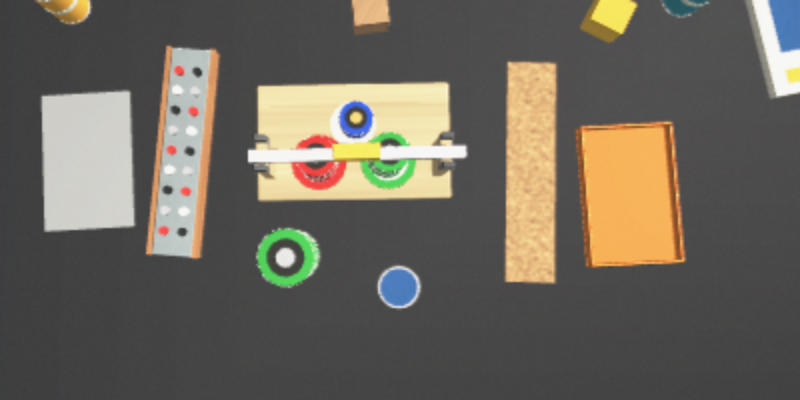

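The red can stands on the red ring (scene crop about 435,175) and the green can on the green ring (about 360,185). The pod is at about 399,222, the tray and strip are on the right-hand side (-y), and the mat is at +y. The tall green can at about 448,85 is the look-alike. I'll start with the bar.

Call:
move_arm(deltas="1 2.7 0 0 0 1.6 1;2 5.4 0 0 0 3.3 1;3 8.1 0 0 0 5 1;3.5 9.2 0 0 0 6.5 1;4 10.3 0 0 0 8 1;4.4 11.4 0 0 0 9.5 1;4.7 12.5 0 0 0 11 1;5 13.6 0 0 0 12.5 1")

```text
clock: 1.9
ee_pos: [0.4475, -0.2254, 0.2317]
tcp_rot: [[0.004, 1.0, 0.001], [1.0, -0.004, -0.001], [-0.001, 0.001, -1.0]]
wrist_force: [1.1, -0.8, -0.5]
opening: 0.0854
```

```bash
cat >> h.py <<'E'
def st():
    s=sensors.get_state();r=np.array(s['tcp_rot']);print('t',round(s['clock'],2),'p',np.round(s['ee_pos'],4),'yaw',round(np.degrees(np.arctan2(r[1,1],r[0,1])),2),'tz',r[:,2].round(3),'F',np.round(s['wrist_force'],1),'op',round(s['opening'],4),'j',np.round(s['joints'],0));return s
E
python3 - <<'E'
from h import *
st()
for c in('scene','top'):
    W=np.load(c+'0.npy')
    m=(W[...,0]>.49)&(W[...,0]<.56)&(abs(W[...,1])<.105)&(abs(W[...,1])>.035)&(W[...,2]>.132)&(W[...,2]<.141)
    P=W[m];k=np.polyfit(P[:,1],P[:,0],1);k=np.polyfit(*P[abs(np.polyval(k,P[:,1])-P[:,0])<.01][:,[1,0]].T,1);print(c,'bar x at y=0',k[1].round(4),'yaw',-np.degrees(np.arctan(k[0])).round(2),len(P))
E
```

```text
t 1.9 p [ 0.4475 -0.2254  0.2317] yaw -0.23 tz [ 0.001 -0.001 -1.   ] F [ 1.1 -0.8 -0.5] op 0.0854 j [ 36.  19. -19. 108.   7.  55.  13.]
scene bar x at y=0 0.5282 yaw 1.46 388
top bar x at y=0 0.5243 yaw 1.6 351
```

Call:
move_arm(deltas="0 0 0 0 0 0 1;0 0 0 0 0 0 1;0 0 0 0 0 0 1")

```text
clock: 2.2
ee_pos: [0.4465, -0.2283, 0.2313]
tcp_rot: [[0.011, 1.0, -0.0], [1.0, -0.011, -0.001], [-0.001, -0.0, -1.0]]
wrist_force: [-0.4, -0.3, -0.7]
opening: 0.0856
```

Call:
move_arm(deltas="0.4 1.0 0 0 0 0.2 1;0.7 1.9 0 0 0 0.4 1;1.0 2.8 0 0 0 0.42 1;1.3 3.7 0 0 0 0.42 1;1.6 4.6 0 0 0 0.42 1;1.9 5.4 0 0 0 0.42 1;1.99 5.67 0 0 0 0.42 0.2;1.99 5.67 0 0 0 0.42 0.2")

```text
clock: 3.0
ee_pos: [0.527, 0.0, 0.2311]
tcp_rot: [[-0.028, 1.0, -0.0], [1.0, 0.028, 0.0], [0.0, -0.0, -1.0]]
wrist_force: [-0.2, -0.5, -0.3]
opening: 0.0592
```

Call:
move_arm(deltas="0 0 -0.4 0 0 0 0.2;0 0 -0.8 0 0 0 0.2;0 0 -0.8 0 0 0 0.2")

```text
clock: 3.3
ee_pos: [0.525, -0.0033, 0.1976]
tcp_rot: [[-0.024, 1.0, -0.004], [1.0, 0.024, -0.001], [-0.001, -0.004, -1.0]]
wrist_force: [0.4, 0.1, 0.4]
opening: 0.0513
```

```bash
python3 - <<'E'
from h import *
st(); p,d=shot('scene','s1.png'); a=cv2.imread('pics/s1.png'); cv2.imwrite('pics/s1c.png',cv2.resize(a[100:290,170:340],None,fx=3,fy=3))
E
```

```text
t 3.3 p [ 0.525  -0.0033  0.1976] yaw 1.37 tz [-0.004 -0.001 -1.   ] F [0.4 0.1 0.4] op 0.0513 j [ 11.  23. -22. 107.  11.  52. -15.]
```

View pics/s1c.png

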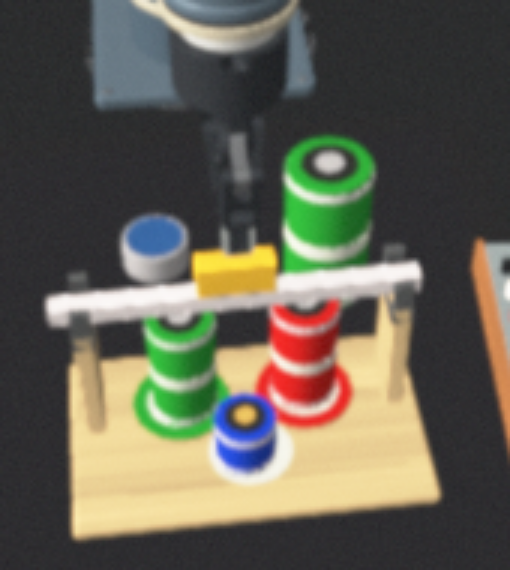

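The fingers hang over the yellow grip block, which is at crop (235,270). Next I'll descend and grip.

Call:
move_arm(deltas="0 0 -0.4 0 0 0 0.2;0 0 -0.8 0 0 0 0.2;0 0 -1.2 0 0 0 0.2;0 0 -1.55 0 0 0 0.2;0 0 -1.55 0 0 0 0.2", grip_force=40)

```text
clock: 3.85
ee_pos: [0.5259, -0.0018, 0.1367]
tcp_rot: [[-0.026, 1.0, -0.002], [1.0, 0.026, -0.001], [-0.001, -0.002, -1.0]]
wrist_force: [0.4, 0.5, 0.1]
opening: 0.0515
```

Call:
move_arm(deltas="0 0 0 0 0 0 -1;0 0 0 0 0 0 -1;0 0 0 0 0 0 -1;0 0 0 0 0 0 -1;0 0 0 0 0 0 -1;0 0 0 0 0 0 -1")

```text
clock: 4.45
ee_pos: [0.5271, -0.0007, 0.1384]
tcp_rot: [[-0.027, 1.0, 0.002], [1.0, 0.027, -0.001], [-0.001, 0.002, -1.0]]
wrist_force: [-1.0, -1.6, 6.0]
opening: 0.0193
```

```bash
python3 -c "
from h import *
st()"
```

```text
t 4.45 p [ 0.5271 -0.0007  0.1384] yaw 1.55 tz [ 0.002 -0.001 -1.   ] F [-1.  -1.6  6. ] op 0.0193 j [ 10.  28. -21. 111.  14.  44. -18.]
```

Call:
move_arm(deltas="0 0 0.25 0 0 0 -1;0 0 0.5 0 0 0 -1;0 0 0.8 0 0 0 -1;0 0 1.2 0 0 0 -1;0 0 1.6 0 0 0 -1;0 0 2 0 0 0 -1;0 0 2 0 0 0 -1;0 0 2 0 0 0 -1")

```text
clock: 5.25
ee_pos: [0.5266, -0.0004, 0.2176]
tcp_rot: [[-0.027, 1.0, 0.001], [1.0, 0.027, -0.0], [-0.0, 0.001, -1.0]]
wrist_force: [0.2, -0.2, -3.4]
opening: 0.0194
```

```bash
cat >> h.py <<'E'
def sel(W,x0,x1,y0,y1,z0,z1):
    return W[(W[...,0]>x0)&(W[...,0]<x1)&(W[...,1]>y0)&(W[...,1]<y1)&(W[...,2]>z0)&(W[...,2]<z1)]
def rect(P,n):
    r=cv2.minAreaRect(P[:,:2].astype(np.float32)*1000);print(n,np.round(r[0],1),np.round(r[1],1),round(r[2],1),len(P), P[:,2].mean().round(4))
def barfit(W,z0,z1,yc):
    m=(W[...,0]>.45)&(W[...,0]<.60)&(abs(W[...,1]-yc)<.16)&(W[...,2]>z0)&(W[...,2]<z1)
    P=W[m];a=P[abs(P[:,1]-yc)>.05];k=np.polyfit(a[:,1],a[:,0],1)
    a=a[abs(np.polyval(k,a[:,1])-a[:,0])<.012];k=np.polyfit(a[:,1],a[:,0],1);print('bar x@yc',np.polyval(k,yc).round(4),'yaw',-np.degrees(np.arctan(k[0])).round(2),'y ends',a[:,1].min().round(4),a[:,1].max().round(4),'z',a[:,2].mean().round(4),len(a))
E
python3 - <<'E'
from h import *
s=st()
for c in('scene','top'):
    p,d=shot(c,c+'2.png');W=cloud(c,d);barfit(W,.208,.226,0)
    W0=np.load(c+'0.npy');barfit(W0,.132,.141,0)
    rect(sel(W,.48,.58,.02,.09,.108,.119),c+' red top');rect(sel(W,.48,.58,-.09,-.02,.108,.119),c+' green top')
    rect(sel(W,.45,.70,-.17,.17,.009,.0135),c+' base');
    rect(sel(W,.45,.70,.11,.14,.141,.15),c+' prongL');rect(sel(W,.45,.70,-.14,-.11,.141,.15),c+' prongR')
    rect(sel(W,.555,.65,-.025,.03,.053,.062),c+' pod top')
a=cv2.imread('pics/scene2.png'); cv2.imwrite('pics/s2c.png',cv2.resize(a[100:290,170:340],None,fx=3,fy=3))
E
```

```text
t 5.25 p [ 5.266e-01 -4.000e-04  2.176e-01] yaw 1.57 tz [ 0.001 -0.    -1.   ] F [ 0.2 -0.2 -3.4] op 0.0194 j [ 11.  22. -23. 105.  10.  54. -15.]
bar x@yc 0.531 yaw 1.49 y ends -0.1405 0.1381 z 0.2141 644
bar x@yc 0.5279 yaw 1.37 y ends -0.1416 0.1379 z 0.136 489
scene red top [527.4  50.5] [51.9 51.4] 34.9 340 0.114
scene green top [532.7 -45.7] [52.6 50.8] 22.7 344 0.1142
scene base [560.2   1.5] [170.8 278.5] 0.8 3792 0.0114
scene prongL [528.  120.9] [47.4 14.6] 1.6 54 0.1451
scene prongR [ 531.1 -118.4] [48.7 13.8] 0.3 51 0.1454
scene pod top [586.8  -0.9] [45.8 47.8] 87.7 279 0.0566
bar x@yc 0.5255 yaw 1.33 y ends -0.1407 0.1369 z 0.214 265
bar x@yc 0.5243 yaw 1.45 y ends -0.141 0.1359 z 0.1355 431
top red top [512.5  68.1] [29.8 12.3] 18.5 47 0.1132
top green top [0. 0.] [0. 0.] 0.0 0 nan
top base [555.2  99.1] [167.4  83.8] 2.5 599 0.0111
top prongL [525.5 120.6] [13.4 44. ] 89.7 36 0.1457
top prongR [0. 0.] [0. 0.] 0.0 0 nan
top pod top [0. 0.] [0. 0.] 0.0 0 nanh.py:21: RuntimeWarning: Mean of empty slice.
  r=cv2.minAreaRect(P[:,:2].astype(np.float32)*1000);print(n,np.round(r[0],1),np.round(r[1],1),round(r[2],1),len(P), P[:,2].mean().round(4))
  ret = ret.dtype.type(ret / rcount)
```

View pics/s2c.png

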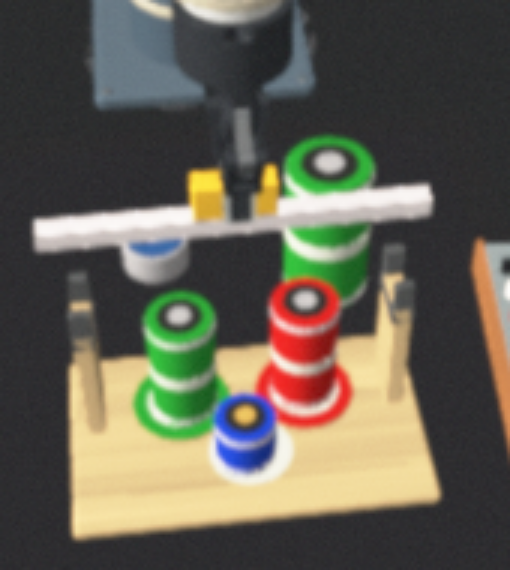

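Call:
move_arm(deltas="0 -0.4 0 0 0 -1 -1;0 -0.8 0 0 0 -2.3 -1;0 -1.3 0 0 0 -3.6 -1;0 -1.8 0 0 0 -4.9 -1;0 -2.3 0 0 0 -6.2 -1;0 -2.8 0 0 0 -7.5 -1;-0.1 -3.3 0 0 0 -8.8 -1;-0.1 -3.8 0 0 0 -10 -1")

```text
clock: 6.15
ee_pos: [0.5216, -0.1531, 0.2164]
tcp_rot: [[0.751, 0.66, -0.002], [0.66, -0.751, 0.0], [-0.001, -0.002, -1.0]]
wrist_force: [1.0, 0.5, -2.5]
opening: 0.019
```

Call:
move_arm(deltas="0 -0.4 0 0 0 -1.3 -1;0 -0.8 0 0 0 -2.6 -1;0 -1.2 0 0 0 -3.9 -1;0 -1.6 0 0 0 -5.2 -1;-0.1 -2.0 0 0 0 -6.5 -1;-0.12 -2.4 0 0 0 -7.6 -1;-0.12 -2.55 0 0 0 -8.3 -1;-0.12 -2.55 0 0 0 -8.3 -1")

```text
clock: 6.95
ee_pos: [0.5171, -0.2552, 0.2163]
tcp_rot: [[1.0, -0.001, -0.002], [-0.001, -1.0, -0.0], [-0.002, 0.0, -1.0]]
wrist_force: [-0.1, 0.4, -1.9]
opening: 0.0191
```

```bash
python3 -c "
from h import *
st()"
```

```text
t 6.95 p [ 0.5171 -0.2552  0.2163] yaw -90.06 tz [-0.002 -0.    -1.   ] F [-0.1  0.4 -1.9] op 0.0191 j [ 19.  25.   3.  99.  -2.  56. -67.]
```

Call:
move_arm(deltas="0 0 -0.8 0 0 0 -1;0 0 -1.7 0 0 0 -1;0 0 -2.6 0 0 0 -1;0 0 -3.5 0 0 0 -1;0 0 -4.2 0 0 0 -1;0 0 -4.6 0 0 0 -1;0 0 -4.85 0 0 0 -1;0 0 -4.85 0 0 0 -1")

```text
clock: 7.75
ee_pos: [0.5175, -0.2534, 0.0223]
tcp_rot: [[1.0, 0.003, -0.001], [0.003, -1.0, 0.001], [-0.001, -0.001, -1.0]]
wrist_force: [-0.0, 0.0, -2.2]
opening: 0.0194
```

```bash
python3 -c "
from h import *
st()"
```

```text
t 7.75 p [ 0.5175 -0.2534  0.0223] yaw -89.81 tz [-0.001  0.001 -1.   ] F [-0.   0.  -2.2] op 0.0194 j [ 20.  40.   2. 110.  -2.  31. -66.]
```

Call:
move_arm(deltas="0 0 -0.02 0 0 0 -1;0 0 -0.04 0 0 0 -1;0 0 -0.04 0 0 0 -1")

```text
clock: 8.05
ee_pos: [0.518, -0.2544, 0.0221]
tcp_rot: [[1.0, 0.002, 0.001], [0.002, -1.0, -0.0], [0.001, 0.0, -1.0]]
wrist_force: [-0.1, 0.2, -3.0]
opening: 0.0197
```

Call:
move_arm(deltas="0 0 0 0 0 0 -0.2;0 0 0 0 0 0 0;0 0 0 0 0 0 0;0 0 0 0 0 0 0")

```text
clock: 8.45
ee_pos: [0.5179, -0.2544, 0.0219]
tcp_rot: [[1.0, 0.001, 0.0], [0.001, -1.0, -0.0], [0.0, 0.0, -1.0]]
wrist_force: [-0.8, -0.1, -0.1]
opening: 0.0431
```

Call:
move_arm(deltas="0 0 0.5 0 0 0 0;0 0 1.5 0 0 0 0;0 0 2.6 0 0 0 0;0 0 3.7 0 0 0 0;0 0 4.6 0 0 0 0.5;0 0 5 0 0 0 1;0 0 5.2 0 0 0 1")

```text
clock: 9.15
ee_pos: [0.5183, -0.2547, 0.2318]
tcp_rot: [[1.0, 0.001, 0.003], [0.001, -1.0, -0.001], [0.003, 0.001, -1.0]]
wrist_force: [-0.3, -0.2, 0.6]
opening: 0.0836
```

```bash
python3 - <<'E'
from h import *
st()
for c in('scene','top'):
    p,d=shot(c,c+'3.png');W=cloud(c,d)
    rect(sel(W,.37,.66,-.285,-.225,.0145,.026),c+' bar')
    rect(sel(W,.47,.56,-.285,-.225,.044,.054),c+' block')
E
```

```text
t 9.15 p [ 0.5183 -0.2547  0.2318] yaw -89.93 tz [ 0.003 -0.001 -1.   ] F [-0.3 -0.2  0.6] op 0.0836 j [ 19.  25.   3.  98.  -2.  58. -67.]
scene bar [ 518.8 -252.6] [ 20.  278.1] 89.6 500 0.0197
scene block [ 518.7 -253.8] [22.5 62.1] 89.3 200 0.0493
top bar [ 515.5 -251.8] [276.1  18.5] 0.1 391 0.0186
top block [ 509.7 -252.6] [19.4 47.4] 89.4 121 0.0482
```

Call:
move_arm(deltas="0 0.6 0 0 0 1.5 1;0 1.4 0 0 0 3 1;0.1 2.2 0 0 0 4.5 1;0.1 3 0 0 0 6 1;0.1 3.7 0 0 0 7.5 1;0.2 4.4 0 0 0 9 1;0.2 5 0 0 0 10.5 1;0.2 5.6 0 0 0 12 1")

```text
clock: 10.05
ee_pos: [0.5249, -0.0291, 0.228]
tcp_rot: [[0.494, 0.87, -0.003], [0.87, -0.494, 0.0], [-0.001, -0.003, -1.0]]
wrist_force: [0.5, -0.6, 0.8]
opening: 0.0852
```

Call:
move_arm(deltas="0 0.5 0 0 0 1.5 1;0 1 0 0 0 3 1;0 1.5 0 0 0 4.5 1;0 1.9 0 0 0 6 1;0 2.03 0 0 0 6 1;0 2.03 0 0 0 6 1")

```text
clock: 10.65
ee_pos: [0.5252, 0.0511, 0.2286]
tcp_rot: [[0.001, 1.0, -0.002], [1.0, -0.001, 0.0], [0.0, -0.002, -1.0]]
wrist_force: [0.2, -0.2, 0.5]
opening: 0.0855
```

```bash
python3 -c "
from h import *
st()
p,d=shot('scene','s4.png');W=cloud('scene',d)
rect(sel(W,.48,.58,.02,.09,.108,.119),' red top');rect(sel(W,.48,.58,-.09,-.02,.108,.119),' green top')
a=cv2.imread('pics/s4.png'); cv2.imwrite('pics/s4c.png',cv2.resize(a[100:300,100:340],None,fx=2.5,fy=2.5))
"
```

```text
t 10.65 p [0.5252 0.0511 0.2286] yaw -0.08 tz [-0.002  0.    -1.   ] F [ 0.2 -0.2  0.5] op 0.0855 j [  6.  22. -23. 104.  10.  56. -21.]
 red top [527.2  50.6] [51.5 52.2] 47.3 340 0.1142
 green top [533.5 -46. ] [52.5 52. ] 17.6 345 0.1144
```

View pics/s4c.png

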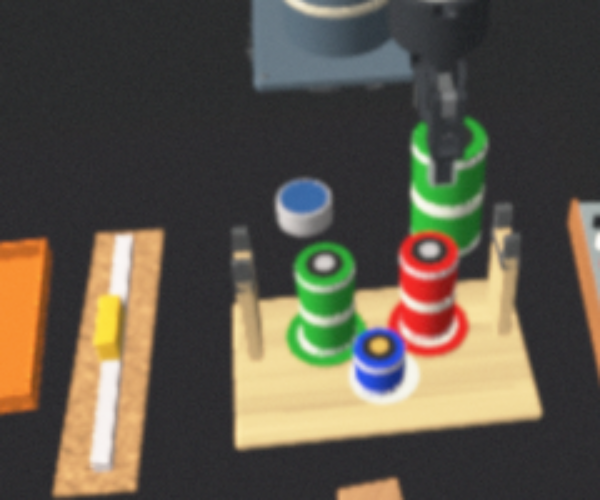

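The bar lies flat on the strip. Next I'll grip the red can.

Call:
move_arm(deltas="0 0 -0.8 0 0 0 1;0 0 -1.6 0 0 0 1;0 0 -2.4 0 0 0 1;0 0 -3 0 0 0 1;0 0 -3.5 0 0 0 1;0 0 -3.8 0 0 0 1;0 0 -4 0 0 0 1;0 0 -4 0 0 0 1")

```text
clock: 11.5
ee_pos: [0.5255, 0.0503, 0.0691]
tcp_rot: [[0.0, 1.0, -0.001], [1.0, -0.0, -0.0], [-0.0, -0.001, -1.0]]
wrist_force: [0.9, 0.0, 0.5]
opening: 0.0857
```

Call:
move_arm(deltas="0 0 0 0 0 0 0.5;0 0 0 0 0 0 0.4;0 0 0 0 0 0 0.3;0 0 0 0 0 0 0.2;0 0 0 0 0 0 0.1;0 0 0 0 0 0 0;0 0 0 0 0 0 -0.1;0 0 0 0 0 0 -0.1", grip_force=30)

```text
clock: 12.3
ee_pos: [0.526, 0.0508, 0.0705]
tcp_rot: [[-0.001, 1.0, 0.001], [1.0, 0.001, -0.0], [-0.0, 0.001, -1.0]]
wrist_force: [-0.4, -0.1, 4.9]
opening: 0.0526
```

```bash
python3 -c "
from h import *
st()"
```

```text
t 12.3 p [0.526  0.0508 0.0705] yaw 0.06 tz [ 0.001 -0.    -1.   ] F [-0.4 -0.1  4.9] op 0.0526 j [  2.  33. -18. 115.  18.  35. -28.]
```

Call:
move_arm(deltas="0 0 0.3 0 0 0 -0.1;0 0 0.8 0 0 0 -0.1;0 0 1.4 0 0 0 -0.1;0 0 2 0 0 0 -0.1;0 0 2.6 0 0 0 -0.1;0 0 3.2 0 0 0 -0.1;0 0 3.8 0 0 0 -0.1;0 0 4.15 0 0 0 -0.1")

```text
clock: 13.1
ee_pos: [0.5261, 0.0511, 0.2386]
tcp_rot: [[-0.001, 1.0, 0.003], [1.0, 0.001, 0.0], [0.0, 0.003, -1.0]]
wrist_force: [0.1, 0.3, -1.5]
opening: 0.0523
```

Call:
move_arm(deltas="0 0.4 0 0 0 0 -0.1;0.1 0.9 0 0 0 0 -0.1;0.2 1.5 0 0 0 0 -0.1;0.3 2.1 0 0 0 0 -0.1;0.4 2.7 0 0 0 0 -0.1;0.5 3.3 0 0 0 0 -0.1;0.6 3.9 0 0 0 0 -0.1;0.7 4.5 0 0 0 0 -0.1")

```text
clock: 13.9
ee_pos: [0.5536, 0.2317, 0.2367]
tcp_rot: [[-0.001, 1.0, 0.0], [1.0, 0.001, 0.0], [0.0, 0.0, -1.0]]
wrist_force: [-0.8, -0.5, -0.4]
opening: 0.0526
```

Call:
move_arm(deltas="0.1 0.6 0 0 0 0 -0.1;0.2 1.2 0 0 0 0 -0.1;0.3 1.8 0 0 0 0 -0.1;0.4 2.4 0 0 0 0 -0.1;0.5 3 0 0 0 0 -0.1;0.6 3.5 0 0 0 0 -0.1;0.63 3.96 0 0 0 0 -0.1;0.63 3.96 0 0 0 0 -0.1")

```text
clock: 14.7
ee_pos: [0.5776, 0.3924, 0.2362]
tcp_rot: [[-0.005, 1.0, -0.001], [1.0, 0.005, 0.002], [0.002, -0.001, -1.0]]
wrist_force: [-1.0, 0.2, -1.1]
opening: 0.0529
```

```bash
python3 -c "
from h import *
st()"
```

```text
t 14.7 p [0.5776 0.3924 0.2362] yaw 0.28 tz [-0.001  0.002 -1.   ] F [-1.   0.2 -1.1] op 0.0529 j [-25.  36. -23.  77.  14.  69. -49.]
```

Call:
move_arm(deltas="0 0 -0.6 0 0 0 -0.1;0 0 -1.3 0 0 0 -0.1;0 0 -2 0 0 0 -0.1;0 0 -2.7 0 0 0 -0.1;0 0 -3.4 0 0 0 -0.1;0 0 -4 0 0 0 -0.1;0 0 -4.37 0 0 0 -0.1;0 0 -4.37 0 0 0 -0.1")

```text
clock: 15.5
ee_pos: [0.5786, 0.3882, 0.0599]
tcp_rot: [[-0.001, 1.0, -0.001], [1.0, 0.001, -0.001], [-0.001, -0.001, -1.0]]
wrist_force: [-0.2, -0.6, -1.0]
opening: 0.0523
```

Call:
move_arm(deltas="0 0 -0.03 0 0 0 -0.1;0 0 -0.06 0 0 0 -0.1;0 0 -0.06 0 0 0 -0.1")

```text
clock: 15.8
ee_pos: [0.5792, 0.3893, 0.0592]
tcp_rot: [[-0.001, 1.0, 0.001], [1.0, 0.001, 0.0], [0.0, 0.001, -1.0]]
wrist_force: [0.1, 0.4, -2.2]
opening: 0.0527
```

```bash
python3 -c "
from h import *
st()"
```

```text
t 15.8 p [0.5792 0.3893 0.0592] yaw 0.07 tz [ 0.001  0.    -1.   ] F [ 0.1  0.4 -2.2] op 0.0527 j [-26.  45. -20.  88.  19.  50. -53.]
```

Call:
move_arm(deltas="0 0 -0.03 0 0 0 -0.1;0 0 -0.03 0 0 0 0.1;0 0 -0.03 0 0 0 0.4;0 0 -0.03 0 0 0 0.8;0 0 -0.03 0 0 0 1;0 0 -0.03 0 0 0 1;0 0 -0.03 0 0 0 1")

```text
clock: 16.5
ee_pos: [0.5789, 0.3892, 0.0572]
tcp_rot: [[-0.001, 1.0, -0.0], [1.0, 0.001, -0.0], [-0.0, -0.0, -1.0]]
wrist_force: [-0.1, 0.8, 0.6]
opening: 0.0853
```

Call:
move_arm(deltas="0 0 0.5 0 0 0 1;0 0 1.3 0 0 0 1;0 0 2.3 0 0 0 1;0 0 3.3 0 0 0 1;0 0 4.3 0 0 0 1;0 0 4.3 0 0 0 1")

```text
clock: 17.1
ee_pos: [0.5808, 0.3912, 0.2359]
tcp_rot: [[-0.001, 1.0, 0.008], [1.0, 0.001, 0.006], [0.006, 0.008, -1.0]]
wrist_force: [0.7, 0.4, -0.4]
opening: 0.0856
```

Call:
move_arm(deltas="-0.2 -0.9 0 0 0 0 1;-0.4 -2 0 0 0 0 1;-0.5 -3.1 0 0 0 0 1;-0.6 -4.2 0 0 0 0 1;-0.8 -5.3 0 0 0 0 1;-0.9 -6.4 0 0 0 0 1;-1.1 -7.4 0 0 0 0 1;-1.22 -8.3 0 0 0 0 1")

```text
clock: 17.9
ee_pos: [0.5293, 0.0549, 0.2291]
tcp_rot: [[-0.0, 1.0, -0.0], [1.0, 0.0, -0.001], [-0.001, -0.0, -1.0]]
wrist_force: [-0.2, -1.6, -0.0]
opening: 0.0853
```

```bash
python3 -c "
from h import *
st()
for c in ('scene','top'):
  p,d=shot(c,c+'5.png');W=cloud(c,d)
  rect(sel(W,.53,.63,.34,.44,.098,.108),c+' red top');rect(sel(W,.48,.58,-.09,-.02,.108,.119),c+' green top')
  rect(sel(W,.41,.66,.31,.47,.0022,.0075),c+' mat')
  rect(sel(W,.48,.58,.00,.10,.0138,.0175),c+' redring')
a=cv2.imread('pics/scene5.png'); cv2.imwrite('pics/s5c.png',cv2.resize(a[100:300,170:470],None,fx=2.5,fy=2.5))
"
```

```text
t 17.9 p [0.5293 0.0549 0.2291] yaw 0.01 tz [-0.    -0.001 -1.   ] F [-0.2 -1.6 -0. ] op 0.0853 j [  6.  22. -24. 104.  10.  57. -22.]
scene red top [581.9 388. ] [50.3 54.9] 76.5 351 0.1033
scene green top [532.1 -46.5] [52.8 51.7] 12.1 350 0.1144
scene mat [535.3 390.6] [158.4 248. ] 89.6 1829 0.0039
scene redring [531.3  48.3] [94.6 95.7] 88.1 446 0.0151
top red top [579.2 389.2] [51.3 51.7] 87.4 307 0.1029
top green top [538.3 -63. ] [41.2 13.5] 26.6 69 0.1136
top mat [536. 390.] [247.4 160.1] 0.2 1539 0.004
top redring [0. 0.] [0. 0.] 0.0 0 nanh.py:21: RuntimeWarning: Mean of empty slice.
  r=cv2.minAreaRect(P[:,:2].astype(np.float32)*1000);print(n,np.round(r[0],1),np.round(r[1],1),round(r[2],1),len(P), P[:,2].mean().round(4))
  ret = ret.dtype.type(ret / rcount)
```

View pics/s5c.png

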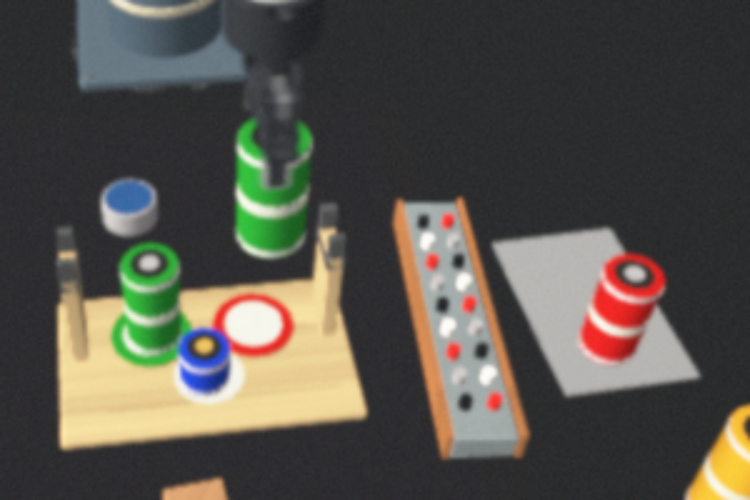

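Call:
move_arm(deltas="0 -0.8 0 0 0 0 1;0 -1.7 0 0 0 0 1;0 -2.2 0 0 0 0 1;0 -2.5 0 0 0 0 1;0 -2.5 0 0 0 0 1;0 -2.5 0 0 0 0 1")

```text
clock: 18.6
ee_pos: [0.5303, -0.0413, 0.2292]
tcp_rot: [[-0.002, 1.0, 0.0], [1.0, 0.002, 0.001], [0.001, 0.0, -1.0]]
wrist_force: [-1.2, 1.1, -0.3]
opening: 0.0851
```

Call:
move_arm(deltas="0 -0.14 -0.8 0 0 0 1;0 -0.14 -1.6 0 0 0 1;0 -0.14 -2.4 0 0 0 1;0 -0.14 -3 0 0 0 1;0 -0.14 -3.5 0 0 0 1;0 -0.14 -3.8 0 0 0 1;0 -0.14 -4 0 0 0 1;0 -0.14 -4 0 0 0 1")

```text
clock: 19.4
ee_pos: [0.53, -0.0476, 0.0688]
tcp_rot: [[-0.002, 1.0, -0.001], [1.0, 0.002, 0.0], [0.0, -0.001, -1.0]]
wrist_force: [-0.3, -0.3, -0.1]
opening: 0.0853
```

Call:
move_arm(deltas="0 0 0 0 0 0 0.5;0 0 0 0 0 0 0.4;0 0 0 0 0 0 0.3;0 0 0 0 0 0 0.2;0 0 0 0 0 0 0.1;0 0 0 0 0 0 0;0 0 0 0 0 0 -0.1;0 0 0 0 0 0 -0.1", grip_force=30)

```text
clock: 20.2
ee_pos: [0.5305, -0.0485, 0.0701]
tcp_rot: [[-0.001, 1.0, 0.001], [1.0, 0.001, -0.0], [-0.0, 0.001, -1.0]]
wrist_force: [-0.2, -0.7, 7.4]
opening: 0.0523
```

```bash
python3 -c "
from h import *
st()"
```

```text
t 20.2 p [ 0.5305 -0.0485  0.0701] yaw 0.06 tz [ 0.001 -0.    -1.   ] F [-0.2 -0.7  7.4] op 0.0523 j [ 12.  33. -18. 114.  17.  35. -17.]
```

Call:
move_arm(deltas="0 0 0.3 0 0 0 -0.1;0 0 0.8 0 0 0 -0.1;0 0 1.4 0 0 0 -0.1;0 0 2 0 0 0 -0.1;0 0 2.6 0 0 0 -0.1;0 0 3.2 0 0 0 -0.1;0 0 3.8 0 0 0 -0.1;0 0 4.15 0 0 0 -0.1")

```text
clock: 21.0
ee_pos: [0.5305, -0.0483, 0.238]
tcp_rot: [[-0.001, 1.0, 0.002], [1.0, 0.001, -0.0], [-0.0, 0.002, -1.0]]
wrist_force: [0.4, 0.4, -1.5]
opening: 0.0523
```

Call:
move_arm(deltas="0 0.4 0 0 0 0 -0.1;0 0.9 0 0 0 0 -0.1;0 1.5 0 0 0 0 -0.1;0 2.1 0 0 0 0 -0.1;0 2.8 0 0 0 0 -0.1;0 3.5 0 0 0 0 -0.1;-0.1 4.2 0 0 0 0 -0.1;-0.2 4.9 0 0 0 0 -0.1")

```text
clock: 21.8
ee_pos: [0.5217, 0.1486, 0.2361]
tcp_rot: [[-0.001, 1.0, 0.0], [1.0, 0.001, 0.0], [0.0, 0.0, -1.0]]
wrist_force: [0.5, 0.9, 0.2]
opening: 0.0526
```

Call:
move_arm(deltas="-0.2 0.7 0 0 0 0 -0.1;-0.4 1.4 0 0 0 0 -0.1;-0.6 2.1 0 0 0 0 -0.1;-0.8 2.8 0 0 0 0 -0.1;-1 3.5 0 0 0 0 -0.1;-1.08 4.2 0 0 0 0 -0.1;-1.08 4.8 0 0 0 0 -0.1;-1.08 5.2 0 0 0 0 -0.1")

```text
clock: 22.6
ee_pos: [0.4782, 0.3575, 0.2361]
tcp_rot: [[-0.003, 1.0, 0.0], [1.0, 0.003, 0.001], [0.001, 0.0, -1.0]]
wrist_force: [0.6, 0.3, -1.5]
opening: 0.0527
```

Call:
move_arm(deltas="0 0.4 0 0 0 0 -0.1;0 0.82 0 0 0 0 -0.1;0 0.82 0 0 0 0 -0.1;0 0.82 0 0 0 0 -0.1")

```text
clock: 23.0
ee_pos: [0.479, 0.3881, 0.2351]
tcp_rot: [[-0.001, 1.0, -0.0], [1.0, 0.001, -0.001], [-0.001, -0.0, -1.0]]
wrist_force: [0.7, -0.2, -1.1]
opening: 0.0522
```

```bash
python3 -c "
from h import *
st()"
```

```text
t 23.0 p [0.479  0.3881 0.2351] yaw 0.07 tz [-0.    -0.001 -1.   ] F [ 0.7 -0.2 -1.1] op 0.0522 j [-27.  29. -26.  91.  14.  63. -56.]
```

Call:
move_arm(deltas="0 0 -0.6 0 0 0 -0.1;0 0 -1.3 0 0 0 -0.1;0 0 -2 0 0 0 -0.1;0 0 -2.7 0 0 0 -0.1;0 0 -3.4 0 0 0 -0.1;0 0 -4 0 0 0 -0.1;0 0 -4.3 0 0 0 -0.1;0 0 -4.42 0 0 0 -0.1")

```text
clock: 23.8
ee_pos: [0.4786, 0.387, 0.0588]
tcp_rot: [[-0.0, 1.0, -0.001], [1.0, 0.0, -0.002], [-0.002, -0.001, -1.0]]
wrist_force: [-6.2, -7.3, 30.8]
opening: 0.0526
```

Call:
move_arm(deltas="0 0 0 0 0 0 -0.1;0 0 -0.02 0 0 0 0.1;0 0 -0.02 0 0 0 0.4;0 0 -0.02 0 0 0 0.8;0 0 -0.02 0 0 0 1;0 0 -0.02 0 0 0 1;0 0 -0.02 0 0 0 1")

```text
clock: 24.5
ee_pos: [0.479, 0.3885, 0.0577]
tcp_rot: [[-0.001, 1.0, 0.0], [1.0, 0.001, 0.0], [0.0, 0.0, -1.0]]
wrist_force: [-0.4, 0.8, 0.4]
opening: 0.0852
```

Call:
move_arm(deltas="0 0 0.5 0 0 0 1;0 0 1.3 0 0 0 1;0 0 2.3 0 0 0 1;0 0 3.3 0 0 0 1;0 0 4.3 0 0 0 1;0 0 4.3 0 0 0 1")

```text
clock: 25.1
ee_pos: [0.4805, 0.3906, 0.2355]
tcp_rot: [[-0.001, 1.0, 0.007], [1.0, 0.001, 0.006], [0.006, 0.007, -1.0]]
wrist_force: [-0.0, 0.5, 0.1]
opening: 0.0851
```

Call:
move_arm(deltas="0.3 -0.8 0 0 0 0 1;0.6 -1.8 0 0 0 0 1;0.9 -2.8 0 0 0 0 1;1.2 -3.8 0 0 0 0 1;1.5 -4.8 0 0 0 0 1;1.8 -5.8 0 0 0 0 1;2.1 -6.7 0 0 0 0 1;2.4 -7.4 0 0 0 0 1")

```text
clock: 25.9
ee_pos: [0.5752, 0.0894, 0.2293]
tcp_rot: [[0.001, 1.0, -0.0], [1.0, -0.001, -0.001], [-0.001, -0.0, -1.0]]
wrist_force: [0.2, 0.8, 0.2]
opening: 0.0857
```

```bash
python3 -c "
from h import *
st()
for c in ('scene','top'):
  p,d=shot(c,c+'6.png');W=cloud(c,d)
  rect(sel(W,.43,.53,.34,.44,.098,.108),c+' green top');rect(sel(W,.55,.63,.34,.44,.098,.108),c+' red top')
  rect(sel(W,.555,.65,-.025,.03,.053,.062),c+' pod top')
"
```

```text
t 25.9 p [0.5752 0.0894 0.2293] yaw -0.03 tz [-0.    -0.001 -1.   ] F [0.2 0.8 0.2] op 0.0857 j [  3.  26. -25.  96.  12.  60. -26.]
scene green top [481.4 388.4] [53.4 53.9] 74.2 309 0.1042
scene red top [581.6 388. ] [51.8 52.3] 68.9 349 0.1032
scene pod top [587.4  -1.6] [46.6 45.5] 58.9 273 0.0567
top green top [479.3 389.6] [50.7 51.8] 68.2 313 0.103
top red top [579.1 388.8] [51.3 51.5] 86.0 304 0.1028
top pod top [0. 0.] [0. 0.] 0.0 0 nanh.py:21: RuntimeWarning: Mean of empty slice.
  r=cv2.minAreaRect(P[:,:2].astype(np.float32)*1000);print(n,np.round(r[0],1),np.round(r[1],1),round(r[2],1),len(P), P[:,2].mean().round(4))
  ret = ret.dtype.type(ret / rcount)
```

Call:
move_arm(deltas="0.1 -0.6 0 0 0 0 1;0.2 -1.3 0 0 0 0 1;0.2 -1.9 0 0 0 0 1;0.2 -2.2 0 0 0 0 1;0.2 -2.2 0 0 0 0 1;0.2 -2.2 0 0 0 0 1")

```text
clock: 26.6
ee_pos: [0.5828, 0.0059, 0.2297]
tcp_rot: [[-0.002, 1.0, -0.0], [1.0, 0.002, 0.001], [0.001, -0.0, -1.0]]
wrist_force: [0.2, 0.3, -0.7]
opening: 0.0857
```

Call:
move_arm(deltas="0.03 -0.17 -0.9 0 0 0 1;0.03 -0.17 -1.8 0 0 0 1;0.03 -0.17 -2.7 0 0 0 1;0.03 -0.17 -3.5 0 0 0 1;0.03 -0.17 -4.2 0 0 0 1;0.03 -0.17 -4.7 0 0 0 1;0.03 -0.17 -5.1 0 0 0 1;0.03 -0.17 -5.1 0 0 0 1")

```text
clock: 27.4
ee_pos: [0.5828, -0.0002, 0.0238]
tcp_rot: [[-0.004, 1.0, -0.004], [1.0, 0.004, 0.001], [0.001, -0.004, -1.0]]
wrist_force: [-0.7, -0.1, 0.4]
opening: 0.0853
```

Call:
move_arm(deltas="0 0 0 0 0 0 0.5;0 0 0 0 0 0 0.4;0 0 0 0 0 0 0.3;0 0 0 0 0 0 0.2;0 0 0 0 0 0 0.1;0 0 0 0 0 0 0;0 0 0 0 0 0 -0.2;0 0 0 0 0 0 -0.2", grip_force=30)

```text
clock: 28.2
ee_pos: [0.5845, -0.0024, 0.0265]
tcp_rot: [[-0.001, 1.0, 0.001], [1.0, 0.001, -0.0], [-0.0, 0.001, -1.0]]
wrist_force: [-0.8, 0.3, 7.1]
opening: 0.0465
```

```bash
python3 -c "
from h import *
st()"
```

```text
t 28.2 p [ 0.5845 -0.0024  0.0265] yaw 0.07 tz [ 0.001 -0.    -1.   ] F [-0.8  0.3  7.1] op 0.0465 j [  7.  40. -18. 108.  21.  35. -24.]
```

Call:
move_arm(deltas="0 0 0.3 0 0 0 -0.2;0 0 0.8 0 0 0 -0.2;0 0 1.5 0 0 0 -0.2;0 0 2.2 0 0 0 -0.2;0 0 2.9 0 0 0 -0.2;0 0 3.6 0 0 0 -0.2;0 0 4.2 0 0 0 -0.2;0 0 4.5 0 0 0 -0.2")

```text
clock: 29.0
ee_pos: [0.5848, -0.0022, 0.2086]
tcp_rot: [[-0.001, 1.0, 0.003], [1.0, 0.001, 0.0], [0.0, 0.003, -1.0]]
wrist_force: [0.4, -0.5, -1.7]
opening: 0.047
```

Call:
move_arm(deltas="-0.1 -0.4 0 0 0 0 -0.2;-0.3 -0.9 0 0 0 0 -0.2;-0.5 -1.5 0 0 0 0 -0.2;-0.6 -2.1 0 0 0 0 -0.2;-0.8 -2.8 0 0 0 0 -0.2;-1 -3.5 0 0 0 0 -0.2;-1.2 -4.2 0 0 0 0 -0.2;-1.3 -4.9 0 0 0 0 -0.2")

```text
clock: 29.8
ee_pos: [0.5298, -0.2007, 0.2043]
tcp_rot: [[-0.0, 1.0, -0.003], [1.0, 0.0, 0.0], [0.0, -0.003, -1.0]]
wrist_force: [0.2, -0.6, -0.1]
opening: 0.047
```

Call:
move_arm(deltas="-0.1 -0.7 0 0 0 0 -0.2;-0.3 -1.4 0 0 0 0 -0.2;-0.5 -2.1 0 0 0 0 -0.2;-0.7 -2.8 0 0 0 0 -0.2;-0.9 -3.5 0 0 0 0 -0.2;-1.1 -4.1 0 0 0 0 -0.2;-1.29 -4.6 0 0 0 0 -0.2;-1.29 -4.9 0 0 0 0 -0.2")

```text
clock: 30.6
ee_pos: [0.4773, -0.3972, 0.2041]
tcp_rot: [[0.002, 1.0, -0.003], [1.0, -0.002, 0.0], [0.0, -0.003, -1.0]]
wrist_force: [-0.6, -0.3, -0.2]
opening: 0.0472
```

Call:
move_arm(deltas="0 0 0 0 0 0 -0.2;0 0 0 0 0 0 -0.2")

```text
clock: 30.8
ee_pos: [0.4807, -0.3934, 0.2051]
tcp_rot: [[-0.002, 1.0, -0.0], [1.0, 0.002, 0.001], [0.001, -0.0, -1.0]]
wrist_force: [-0.2, -0.2, -1.6]
opening: 0.0472
```

```bash
python3 -c "
from h import *
st()"
```

```text
t 30.8 p [ 0.4807 -0.3934  0.2051] yaw 0.11 tz [-0.     0.001 -1.   ] F [-0.2 -0.2 -1.6] op 0.0472 j [ 48.  31. -21.  92.  12.  59.  23.]
```

Call:
move_arm(deltas="0 0 -0.7 0 0 0 -0.2;0 0 -1.5 0 0 0 -0.2;0 0 -2.3 0 0 0 -0.2;0 0 -3.1 0 0 0 -0.2;0 0 -3.8 0 0 0 -0.2;0 0 -4.3 0 0 0 -0.2;0 0 -4.55 0 0 0 -0.2;0 0 -4.55 0 0 0 -0.2")

```text
clock: 31.6
ee_pos: [0.4806, -0.3928, 0.0227]
tcp_rot: [[-0.003, 1.0, -0.001], [1.0, 0.003, 0.002], [0.002, -0.001, -1.0]]
wrist_force: [-0.5, -0.0, -0.7]
opening: 0.0475
```

Call:
move_arm(deltas="0 0 -0.04 0 0 0 -0.2;0 0 -0.08 0 0 0 -0.2;0 0 -0.1 0 0 0 -0.2;0 0 -0.1 0 0 0 -0.2")

```text
clock: 32.0
ee_pos: [0.4807, -0.3946, 0.0202]
tcp_rot: [[-0.001, 1.0, 0.001], [1.0, 0.001, -0.001], [-0.001, 0.001, -1.0]]
wrist_force: [0.2, -0.1, -1.7]
opening: 0.0469
```

```bash
python3 -c "
from h import *
st()"
```

```text
t 32.0 p [ 0.4807 -0.3946  0.0202] yaw 0.06 tz [ 0.001 -0.001 -1.   ] F [ 0.2 -0.1 -1.7] op 0.0469 j [ 46.  43. -17. 102.  19.  38.  18.]
```

Call:
move_arm(deltas="0 0 -0.03 0 0 0 -0.2;0 0 -0.05 0 0 0 -0.2;0 0 -0.05 0 0 0 -0.2;0 0 -0.05 0 0 0 0.1;0 0 -0.05 0 0 0 0.4;0 0 -0.05 0 0 0 0.8;0 0 -0.05 0 0 0 1;0 0 -0.05 0 0 0 1")

```text
clock: 32.8
ee_pos: [0.4805, -0.3944, 0.0176]
tcp_rot: [[-0.001, 1.0, -0.0], [1.0, 0.001, 0.0], [0.0, -0.0, -1.0]]
wrist_force: [-0.4, 0.8, 0.5]
opening: 0.0855
```

Call:
move_arm(deltas="0 0 0.5 0 0 0 1;0 0 1.3 0 0 0 1;0 0 2.3 0 0 0 1;0 0 3.3 0 0 0 1;0 0 4.3 0 0 0 1;0 0 5.3 0 0 0 1;0 0 5.4 0 0 0 1")

```text
clock: 33.5
ee_pos: [0.4827, -0.3954, 0.2391]
tcp_rot: [[-0.001, 1.0, 0.007], [1.0, 0.001, -0.005], [-0.005, 0.007, -1.0]]
wrist_force: [0.3, -0.2, -0.3]
opening: 0.0852
```

```bash
cat > fit.py <<'E'
from h import *
from scipy.optimize import least_squares
st()
for c in ('scene','top'):
  p,d=shot(c,c+'7.png');W=cloud(c,d)
  rect(sel(W,.43,.53,-.44,-.34,.044,.056),c+' pod top')
  rect(sel(W,.45,.70,-.17,.17,.009,.0135),c+' base')
  rect(sel(W,.45,.70,.11,.14,.141,.15),c+' prongL');rect(sel(W,.45,.70,-.14,-.11,.141,.15),c+' prongR')
  hsv=cv2.cvtColor(p,cv2.COLOR_RGB2HSV);h,s,v=hsv[...,0],hsv[...,1],hsv[...,2]
  near=(abs(W[...,0]-.53)<.06)&(abs(W[...,1])<.11)&(W[...,2]>.006)&(W[...,2]<.022)
  for n,m in(('red',(h<8)|(h>172)),('green',(h>45)&(h<80))):
    m=(near&m&(s>110)).astype(np.uint8)
    cs,_=cv2.findContours(m,cv2.RETR_EXTERNAL,cv2.CHAIN_APPROX_NONE);k=max(cs,key=cv2.contourArea)
    k=cv2.convexHull(k)[:,0]
    Q=W[k[:,1],k[:,0]][:,:2]
    f=least_squares(lambda a:np.hypot(*(Q-a[:2]).T)-a[2],[*Q.mean(0),.04],loss='soft_l1',f_scale=.001)
    print(c,n,'ring',(f.x*1000).round(1))
a=cv2.imread('pics/scene7.png'); cv2.imwrite('pics/s7c.png',cv2.resize(a[110:310,40:440],None,fx=2,fy=2))
E
python3 fit.py
```

```text
t 33.5 p [ 0.4827 -0.3954  0.2391] yaw 0.07 tz [ 0.007 -0.005 -1.   ] F [ 0.3 -0.2 -0.3] op 0.0852 j [ 49.  29. -22.  90.  12.  63.  24.]
scene pod top [ 483.6 -393.2] [46.8 46.5] 26.3 255 0.0489
scene base [560.4   1.5] [171.4 278.8] 1.2 4530 0.0114
scene prongL [527.8 120.3] [50.3 15.3] 2.5 60 0.1451
scene prongR [ 531.3 -118.3] [47.  13.4] 0.1 57 0.1451
scene red ring [527.4  50.3  39.1]
scene green ring [528.  -49.8  39. ]
top pod top [ 481.  -392.2] [47.5 44.7] 89.8 237 0.048
top base [557.    2.7] [169.4 277.4] 1.0 3351 0.0112
top prongL [525.9 120.4] [44.1 13. ] 0.6 37 0.1452
top prongR [ 528.5 -117.8] [13.1 43.7] 89.6 36 0.1454
top red ring [526.2  50.9  39.2]
top green ring [528.2 -48.6  39. ]
```

View pics/s7c.png

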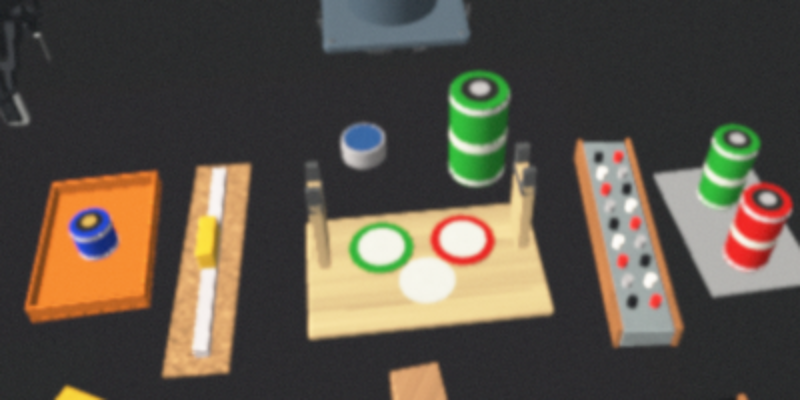

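Call:
move_arm(deltas="0.1 0.8 0 0 0 0 1;0.3 1.9 0 0 0 0 1;0.5 3 0 0 0 0 1;0.7 4.1 0 0 0 0 1;0.9 5.2 0 0 0 0 1;1 6.3 0 0 0 0 1;1.1 7.4 0 0 0 0 1;1.2 8.5 0 0 0 0 1")

```text
clock: 34.4
ee_pos: [0.5275, -0.0527, 0.232]
tcp_rot: [[-0.001, 1.0, -0.003], [1.0, 0.001, 0.0], [0.0, -0.003, -1.0]]
wrist_force: [0.9, -0.5, 0.1]
opening: 0.0853
```

Call:
move_arm(deltas="0.1 1.1 0 0 0 0 1;0.3 2.2 0 0 0 0 1;0.4 3.3 0 0 0 0 1;0.6 4.4 0 0 0 0 1;0.8 5.5 0 0 0 0 1;1 6.6 0 0 0 0 1;1.1 7.7 0 0 0 0 1;1.2 8.8 0 0 0 0 1")

```text
clock: 35.2
ee_pos: [0.5759, 0.2988, 0.2314]
tcp_rot: [[-0.001, 1.0, -0.003], [1.0, 0.001, -0.002], [-0.002, -0.003, -1.0]]
wrist_force: [1.0, 0.6, 0.5]
opening: 0.0855
```

Call:
move_arm(deltas="0 0 0 0 0 0 1;0 0 0 0 0 0 1")

```text
clock: 35.4
ee_pos: [0.5754, 0.2986, 0.2314]
tcp_rot: [[-0.004, 1.0, -0.003], [1.0, 0.004, -0.001], [-0.001, -0.003, -1.0]]
wrist_force: [-0.1, -0.4, -0.3]
opening: 0.0857
```

```bash
python3 -c "
from h import *
st()"
```

```text
t 35.4 p [0.5754 0.2986 0.2314] yaw 0.23 tz [-0.003 -0.001 -1.   ] F [-0.1 -0.4 -0.3] op 0.0857 j [-15.  32. -27.  86.  15.  66. -45.]
```

Call:
move_arm(deltas="0.09 0.7 0 0 0 0 1;0.09 1.4 0 0 0 0 1;0.09 2 0 0 0 0 1;0.09 2.26 0 0 0 0 1;0.09 2.26 0 0 0 0 1;0.09 2.26 0 0 0 0 1")

```text
clock: 36.0
ee_pos: [0.5807, 0.3859, 0.2331]
tcp_rot: [[0.0, 1.0, -0.0], [1.0, -0.0, -0.002], [-0.002, -0.0, -1.0]]
wrist_force: [-0.8, -0.5, -0.8]
opening: 0.0857
```

```bash
python3 -c "
from h import *
st()"
```

```text
t 36.0 p [0.5807 0.3859 0.2331] yaw -0.02 tz [-0.    -0.002 -1.   ] F [-0.8 -0.5 -0.8] op 0.0857 j [-23.  37. -26.  78.  16.  70. -51.]
```

Call:
move_arm(deltas="0 0.05 -0.8 0 0 0 1;0 0.05 -1.6 0 0 0 1;0 0.05 -2.4 0 0 0 1;0 0.05 -3.1 0 0 0 1;0 0.05 -3.7 0 0 0 1;0 0.05 -4.1 0 0 0 1;0 0.05 -4.33 0 0 0 1;0 0.05 -4.33 0 0 0 1")

```text
clock: 36.8
ee_pos: [0.5802, 0.3889, 0.0597]
tcp_rot: [[-0.0, 1.0, -0.001], [1.0, 0.0, -0.001], [-0.001, -0.001, -1.0]]
wrist_force: [-0.4, 0.3, 0.3]
opening: 0.0854
```

Call:
move_arm(deltas="0 0 0 0 0 0 0.5;0 0 0 0 0 0 0.4;0 0 0 0 0 0 0.3;0 0 0 0 0 0 0.2;0 0 0 0 0 0 0.1;0 0 0 0 0 0 0;0 0 0 0 0 0 -0.1;0 0 0 0 0 0 -0.1", grip_force=30)

```text
clock: 37.6
ee_pos: [0.5804, 0.3905, 0.0616]
tcp_rot: [[-0.001, 1.0, 0.001], [1.0, 0.001, 0.001], [0.001, 0.001, -1.0]]
wrist_force: [-0.3, 0.5, 5.5]
opening: 0.052
```

```bash
python3 -c "
from h import *
for _ in range(3): st();read_camera('top')"
```

```text
t 37.6 p [0.5804 0.3905 0.0616] yaw 0.08 tz [ 0.001  0.001 -1.   ] F [-0.3  0.5  5.5] op 0.052 j [-25.  46. -24.  88.  22.  51. -56.]
t 37.65 p [0.5805 0.3905 0.0616] yaw 0.08 tz [ 0.001  0.001 -1.   ] F [-0.5 -0.7  6.7] op 0.0526 j [-25.  46. -24.  88.  22.  51. -56.]
t 37.7 p [0.5804 0.3905 0.0616] yaw 0.08 tz [ 0.001  0.001 -1.   ] F [-0.7 -1.   5.8] op 0.0525 j [-25.  46. -24.  88.  22.  51. -56.]
```

Call:
move_arm(deltas="0 0 0.3 0 0 0 -0.1;0 0 0.8 0 0 0 -0.1;0 0 1.4 0 0 0 -0.1;0 0 2 0 0 0 -0.1;0 0 2.7 0 0 0 -0.1;0 0 3.4 0 0 0 -0.1;0 0 4 0 0 0 -0.1;0 0 4.4 0 0 0 -0.1")

```text
clock: 38.55
ee_pos: [0.5803, 0.3903, 0.2394]
tcp_rot: [[-0.001, 1.0, 0.002], [1.0, 0.001, 0.002], [0.002, 0.002, -1.0]]
wrist_force: [0.1, 0.4, -0.9]
opening: 0.0526
```

Call:
move_arm(deltas="-0.1 -0.4 0 0 0 0 -0.1;-0.2 -0.9 0 0 0 0 -0.1;-0.3 -1.5 0 0 0 0 -0.1;-0.4 -2.1 0 0 0 0 -0.1;-0.5 -2.7 0 0 0 0 -0.1;-0.6 -3.3 0 0 0 0 -0.1;-0.7 -3.9 0 0 0 0 -0.1;-0.8 -4.5 0 0 0 0 -0.1")

```text
clock: 39.35
ee_pos: [0.5478, 0.209, 0.2372]
tcp_rot: [[-0.002, 1.0, 0.0], [1.0, 0.002, -0.0], [-0.0, 0.0, -1.0]]
wrist_force: [-0.7, 1.1, -1.4]
opening: 0.0523
```

Call:
move_arm(deltas="-0.1 -0.6 0 0 0 0 -0.1;-0.2 -1.2 0 0 0 0 -0.1;-0.3 -1.8 0 0 0 0 -0.1;-0.4 -2.4 0 0 0 0 -0.1;-0.5 -3 0 0 0 0 -0.1;-0.56 -3.5 0 0 0 0 -0.1;-0.56 -3.9 0 0 0 0 -0.1;-0.56 -3.97 0 0 0 0 -0.1")

```text
clock: 40.15
ee_pos: [0.5257, 0.049, 0.2371]
tcp_rot: [[0.002, 1.0, 0.0], [1.0, -0.002, -0.001], [-0.001, 0.0, -1.0]]
wrist_force: [0.2, 0.4, -0.9]
opening: 0.0523
```

Call:
move_arm(deltas="0 0 0 0 0 0 -0.1;0 0 0 0 0 0 -0.1;0 0 0 0 0 0 -0.1")

```text
clock: 40.45
ee_pos: [0.5257, 0.0525, 0.2366]
tcp_rot: [[-0.003, 1.0, 0.0], [1.0, 0.003, 0.001], [0.001, 0.0, -1.0]]
wrist_force: [-0.5, -0.5, -0.6]
opening: 0.0522
```

```bash
python3 -c "
from h import *
for c in('scene','top'):
  st()
  p,d=shot(c,c+'8.png');W=cloud(c,d);zt=W[...,2]
  rect(sel(W,.48,.58,0,.1,.271,.30),c+' top');
  q=sel(W,.45,.6,0,.1,.19,.265);print(q.min(0),q.max(0))
"
```

```text
t 40.45 p [0.5257 0.0525 0.2366] yaw 0.17 tz [ 0.     0.001 -1.   ] F [-0.5 -0.5 -0.6] op 0.0522 j [  9.  22. -28. 103.  12.  58. -23.]
scene top [535.9  49.7] [85.  44.9] 19.2 170 0.2805
[0.52850661 0.0255505  0.19003429] [0.56892672 0.07775289 0.26497384]
t 40.5 p [0.5257 0.0523 0.2366] yaw 0.16 tz [ 0.  0. -1.] F [-0.1 -0.2 -0.8] op 0.0522 j [  9.  22. -28. 103.  12.  58. -23.]
top top [0. 0.] [0. 0.] 0.0 0 nanh.py:21: RuntimeWarning: Mean of empty slice.
  r=cv2.minAreaRect(P[:,:2].astype(np.float32)*1000);print(n,np.round(r[0],1),np.round(r[1],1),round(r[2],1),len(P), P[:,2].mean().round(4))
  ret = ret.dtype.type(ret / rcount)
Traceback (most recent call last):
ValueError: zero-size array to reduction operation minimum which has no identity
```

Call:
move_arm(deltas="0 -0.03 -0.6 0 0 0 -0.1;0 -0.03 -1.3 0 0 0 -0.1;0 -0.03 -2 0 0 0 -0.1;0 -0.03 -2.7 0 0 0 -0.1;0 -0.03 -3.3 0 0 0 -0.1;0 -0.03 -3.8 0 0 0 -0.1;0 -0.03 -4.03 0 0 0 -0.1;0 -0.03 -4.03 0 0 0 -0.1")

```text
clock: 41.35
ee_pos: [0.5252, 0.0503, 0.0744]
tcp_rot: [[-0.002, 1.0, -0.002], [1.0, 0.002, -0.0], [-0.0, -0.002, -1.0]]
wrist_force: [-1.0, -0.2, -0.5]
opening: 0.0524
```

Call:
move_arm(deltas="0 0 -0.02 0 0 0 -0.1;0 0 -0.04 0 0 0 -0.1;0 0 -0.05 0 0 0 -0.1;0 0 -0.05 0 0 0 -0.1")

```text
clock: 41.75
ee_pos: [0.526, 0.05, 0.0738]
tcp_rot: [[-0.001, 1.0, 0.001], [1.0, 0.001, 0.0], [0.0, 0.001, -1.0]]
wrist_force: [-0.9, 0.3, -0.6]
opening: 0.0526
```

```bash
python3 -c "
from h import *
st()
p,d=shot('scene','scene9.png');W=cloud('scene',d)
q=sel(W,.45,.6,0,.1,.03,.06);print(q.min(0),q.max(0),W[...,2][(W[...,0]>.53)&(W[...,0]<.55)&(abs(W[...,1]-.05)<.01)&(W[...,2]<.14)].max())
a=cv2.imread('pics/scene9.png'); cv2.imwrite('pics/s9c.png',cv2.resize(a[130:290,180:340],None,fx=3.5,fy=3.5))
"
```

```text
t 41.75 p [0.526  0.05   0.0738] yaw 0.06 tz [ 0.001  0.    -1.   ] F [-0.9  0.3 -0.6] op 0.0526 j [  4.  33. -22. 114.  21.  36. -31.]
[0.53138224 0.02320263 0.03029036] [0.55578598 0.07433552 0.05985409] 0.04252359112855498
```

View pics/s9c.png

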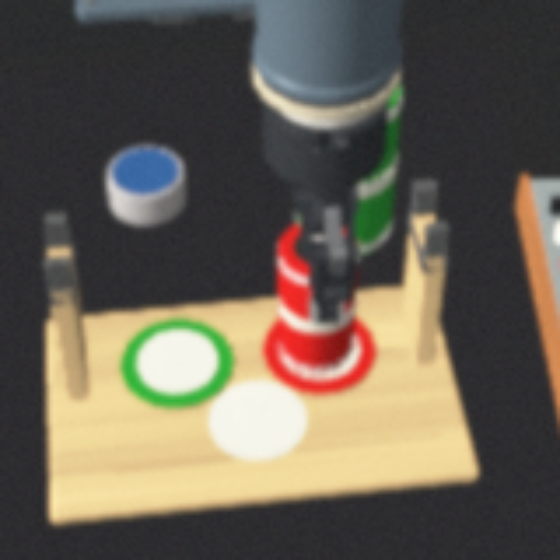

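Call:
move_arm(deltas="0 0.03 0 0 0 0 -0.1;0 0.03 -0.03 0 0 0 -0.1;0 0.03 -0.05 0 0 0 -0.1;0 0.03 -0.05 0 0 0 -0.1")

```text
clock: 42.2
ee_pos: [0.5259, 0.0515, 0.0724]
tcp_rot: [[-0.001, 1.0, 0.001], [1.0, 0.001, -0.0], [-0.0, 0.001, -1.0]]
wrist_force: [-4.6, -0.3, 15.6]
opening: 0.0524
```

Call:
move_arm(deltas="0 0 0 0 0 0 0.1;0 0 0 0 0 0 0.4;0 0 0 0 0 0 0.8;0 0 0 0 0 0 1;0 0 0 0 0 0 1;0 0 0 0 0 0 1")

```text
clock: 42.8
ee_pos: [0.5257, 0.0512, 0.0711]
tcp_rot: [[-0.001, 1.0, -0.0], [1.0, 0.001, 0.0], [0.0, -0.0, -1.0]]
wrist_force: [0.1, 0.3, -1.0]
opening: 0.0855
```

Call:
move_arm(deltas="0 0 0.5 0 0 0 1;0 0 1.3 0 0 0 1;0 0 2.3 0 0 0 1;0 0 3.2 0 0 0 1;0 0 4.1 0 0 0 1;0 0 4.1 0 0 0 1")

```text
clock: 43.4
ee_pos: [0.528, 0.052, 0.2398]
tcp_rot: [[-0.001, 1.0, 0.008], [1.0, 0.001, 0.001], [0.001, 0.008, -1.0]]
wrist_force: [-0.4, 0.2, -0.3]
opening: 0.0854
```

Call:
move_arm(deltas="-0.1 0.8 0 0 0 0 1;-0.3 1.9 0 0 0 0 1;-0.5 3 0 0 0 0 1;-0.7 4.1 0 0 0 0 1;-0.9 5.2 0 0 0 0 1;-1 6.3 0 0 0 0 1;-1.1 7.2 0 0 0 0 1;-1.17 8 0 0 0 0 1")

```text
clock: 44.2
ee_pos: [0.4779, 0.3733, 0.2345]
tcp_rot: [[-0.003, 1.0, -0.001], [1.0, 0.003, -0.0], [-0.0, -0.001, -1.0]]
wrist_force: [0.8, -0.1, -0.2]
opening: 0.0855
```

```bash
python3 -c "
from h import *
for c in('scene','top'):
  p,d=shot(c,c+'10.png');W=cloud(c,d)
  rect(sel(W,.48,.58,.0,.1,.108,.119),c+' red top')
  rect(sel(W,.43,.53,.34,.44,.098,.108),c+' green top')
st()
"
```

```text
scene red top [526.7  49.9] [53.5 52.1] 7.8 333 0.1142
scene green top [480.4 389.1] [53.1 57. ] 74.3 318 0.1042
top red top [524.6  50.9] [50.3 50.8] 89.7 325 0.1139
top green top [479.  390.2] [51.6 52.7] 28.4 317 0.1029
t 44.3 p [0.4765 0.3764 0.2345] yaw 0.44 tz [-0.002  0.003 -1.   ] F [-0.7  0.2 -0.7] op 0.0855 j [-24.  29. -30.  92.  15.  63. -57.]
```

Call:
move_arm(deltas="0.05 0.15 0 0 0 0 1;0.05 0.31 0 0 0 0 1;0.05 0.31 0 0 0 0 1;0.05 0.31 0 0 0 0 1;0.05 0.31 0 0 0 0 1")

```text
clock: 44.8
ee_pos: [0.4813, 0.3828, 0.2353]
tcp_rot: [[-0.0, 1.0, 0.0], [1.0, 0.0, -0.0], [-0.0, 0.0, -1.0]]
wrist_force: [0.6, -0.8, -0.7]
opening: 0.0851
```

Call:
move_arm(deltas="-0.05 0.14 -0.8 0 0 0 1;-0.05 0.14 -1.6 0 0 0 1;-0.05 0.14 -2.4 0 0 0 1;-0.05 0.14 -3.1 0 0 0 1;-0.05 0.14 -3.7 0 0 0 1;-0.05 0.14 -4.1 0 0 0 1;-0.05 0.14 -4.38 0 0 0 1;-0.05 0.14 -4.38 0 0 0 1")

```text
clock: 45.6
ee_pos: [0.4786, 0.3884, 0.0589]
tcp_rot: [[-0.001, 1.0, -0.002], [1.0, 0.001, -0.001], [-0.001, -0.002, -1.0]]
wrist_force: [-0.4, -1.0, 0.7]
opening: 0.0855
```

Call:
move_arm(deltas="0 0 0 0 0 0 0.5;0 0 0 0 0 0 0.4;0 0 0 0 0 0 0.3;0 0 0 0 0 0 0.2;0 0 0 0 0 0 0.1;0 0 0 0 0 0 0;0 0 0 0 0 0 -0.1;0 0 0 0 0 0 -0.1", grip_force=30)

```text
clock: 46.4
ee_pos: [0.4794, 0.3896, 0.0611]
tcp_rot: [[-0.001, 1.0, 0.001], [1.0, 0.001, 0.001], [0.001, 0.001, -1.0]]
wrist_force: [-0.3, -0.2, 6.2]
opening: 0.0525
```

```bash
python3 -c "
from h import *
st()"
```

```text
t 46.4 p [0.4794 0.3896 0.0611] yaw 0.06 tz [ 0.001  0.001 -1.   ] F [-0.3 -0.2  6.2] op 0.0525 j [-28.  40. -25. 101.  23.  43. -65.]
```

Call:
move_arm(deltas="0 0 0.3 0 0 0 -0.1;0 0 0.8 0 0 0 -0.1;0 0 1.4 0 0 0 -0.1;0 0 2 0 0 0 -0.1;0 0 2.7 0 0 0 -0.1;0 0 3.4 0 0 0 -0.1;0 0 4 0 0 0 -0.1;0 0 4.4 0 0 0 -0.1")

```text
clock: 47.2
ee_pos: [0.479, 0.3896, 0.2389]
tcp_rot: [[-0.002, 1.0, 0.002], [1.0, 0.002, 0.002], [0.002, 0.002, -1.0]]
wrist_force: [-0.1, -0.7, -1.7]
opening: 0.0528
```

Call:
move_arm(deltas="0.1 -0.4 0 0 0 0 -0.1;0.2 -0.9 0 0 0 0 -0.1;0.3 -1.5 0 0 0 0 -0.1;0.4 -2.1 0 0 0 0 -0.1;0.5 -2.8 0 0 0 0 -0.1;0.6 -3.5 0 0 0 0 -0.1;0.7 -4.2 0 0 0 0 -0.1;0.8 -4.9 0 0 0 0 -0.1")

```text
clock: 48.0
ee_pos: [0.5104, 0.1904, 0.2354]
tcp_rot: [[-0.001, 1.0, -0.001], [1.0, 0.001, -0.001], [-0.001, -0.001, -1.0]]
wrist_force: [-0.5, -1.0, -1.7]
opening: 0.0523
```

Call:
move_arm(deltas="0.1 -0.7 0 0 0 0 -0.1;0.2 -1.4 0 0 0 0 -0.1;0.3 -2.1 0 0 0 0 -0.1;0.4 -2.8 0 0 0 0 -0.1;0.4 -3.5 0 0 0 0 -0.1;0.4 -4.2 0 0 0 0 -0.1;0.4 -4.8 0 0 0 0 -0.1;0.4 -5.2 0 0 0 0 -0.1")

```text
clock: 48.8
ee_pos: [0.5256, -0.0183, 0.2353]
tcp_rot: [[0.002, 1.0, -0.002], [1.0, -0.002, -0.001], [-0.001, -0.002, -1.0]]
wrist_force: [1.0, 0.0, -1.3]
opening: 0.0525
```

Call:
move_arm(deltas="0 -0.4 0 0 0 0 -0.1;0 -0.86 0 0 0 0 -0.1;0 -0.86 0 0 0 0 -0.1;0 -0.86 0 0 0 0 -0.1;0 -0.86 0 0 0 0 -0.1;0 -0.86 0 0 0 0 -0.1")

```text
clock: 49.4
ee_pos: [0.5268, -0.0484, 0.236]
tcp_rot: [[-0.003, 1.0, -0.0], [1.0, 0.003, 0.0], [0.0, -0.0, -1.0]]
wrist_force: [0.1, 0.8, -1.6]
opening: 0.0526
```

```bash
python3 -c "
from h import *
st()"
```

```text
t 49.4 p [ 0.5268 -0.0484  0.236 ] yaw 0.15 tz [-0.  0. -1.] F [ 0.1  0.8 -1.6] op 0.0526 j [ 20.  22. -27. 103.  12.  58. -12.]
```

Call:
move_arm(deltas="0.02 0 -0.6 0 0 0 -0.1;0.02 0 -1.3 0 0 0 -0.1;0.02 0 -2 0 0 0 -0.1;0.02 0 -2.7 0 0 0 -0.1;0.02 0 -3.3 0 0 0 -0.1;0.02 0 -3.8 0 0 0 -0.1;0.02 0 -4.02 0 0 0 -0.1;0.02 0 -4.02 0 0 0 -0.1")

```text
clock: 50.2
ee_pos: [0.5272, -0.0486, 0.0745]
tcp_rot: [[-0.002, 1.0, -0.002], [1.0, 0.002, 0.0], [0.0, -0.002, -1.0]]
wrist_force: [0.2, -0.4, -0.7]
opening: 0.0522
```

Call:
move_arm(deltas="0 0 -0.02 0 0 0 -0.1;0 0 -0.04 0 0 0 -0.1;0 0 -0.04 0 0 0 -0.1;0 0 -0.04 0 0 0 -0.1")

```text
clock: 50.6
ee_pos: [0.5281, -0.0492, 0.0743]
tcp_rot: [[-0.001, 1.0, 0.001], [1.0, 0.001, -0.0], [-0.0, 0.001, -1.0]]
wrist_force: [1.4, 0.3, -0.8]
opening: 0.0523
```

```bash
python3 -c "
from h import *
st()
p,d=shot('scene','scene11.png');W=cloud('scene',d)
q=sel(W,.45,.6,-.1,0,.03,.06);print(q.min(0),q.max(0),(q.min(0)+q.max(0))/2)
"
```

```text
t 50.6 p [ 0.5281 -0.0492  0.0743] yaw 0.07 tz [ 0.001 -0.    -1.   ] F [ 1.4  0.3 -0.8] op 0.0523 j [ 15.  33. -22. 114.  20.  36. -20.]
[ 0.5275212  -0.07461851  0.03001824] [ 0.55768794 -0.02172526  0.05974807] [ 0.54260457 -0.04817188  0.04488315]
```

Call:
move_arm(deltas="0 -0.03 0 0 0 0 -0.1;0 -0.03 -0.02 0 0 0 -0.1;0 -0.03 -0.04 0 0 0 -0.1;0 -0.03 -0.05 0 0 0 -0.1;0 -0.03 -0.05 0 0 0 -0.1")

```text
clock: 51.15
ee_pos: [0.5278, -0.0505, 0.072]
tcp_rot: [[-0.001, 1.0, 0.0], [1.0, 0.001, -0.0], [-0.0, 0.0, -1.0]]
wrist_force: [-1.4, -1.5, 5.5]
opening: 0.0525
```

Call:
move_arm(deltas="0 0 0 0 0 0 0.1;0 0 0 0 0 0 0.4;0 0 0 0 0 0 0.8;0 0 0 0 0 0 1;0 0 0 0 0 0 1;0 0 0 0 0 0 1")

```text
clock: 51.75
ee_pos: [0.5278, -0.0504, 0.0716]
tcp_rot: [[-0.001, 1.0, -0.0], [1.0, 0.001, 0.0], [0.0, -0.0, -1.0]]
wrist_force: [-0.5, -0.4, -0.7]
opening: 0.0856
```

Call:
move_arm(deltas="0 0 0.5 0 0 0 1;0 0 1.3 0 0 0 1;0 0 2.3 0 0 0 1;0 0 3.2 0 0 0 1;0 0 4.1 0 0 0 1;0 0 4.1 0 0 0 1")

```text
clock: 52.35
ee_pos: [0.53, -0.0501, 0.2403]
tcp_rot: [[-0.001, 1.0, 0.008], [1.0, 0.001, -0.0], [-0.0, 0.008, -1.0]]
wrist_force: [0.2, 0.6, 0.1]
opening: 0.0856
```

Call:
move_arm(deltas="0 -0.4 0 0 0 -1.5 0.3;0 -1 0 0 0 -3 0.2;0 -1.6 0 0 0 -4.5 0.2;0 -2.2 0 0 0 -6 0.2;-0.1 -2.8 0 0 0 -7.5 0.2;-0.1 -3.4 0 0 0 -9 0.2;-0.2 -4 0 0 0 -10.5 0.2;-0.2 -4.5 0 0 0 -12 0.2")

```text
clock: 53.15
ee_pos: [0.5189, -0.2319, 0.2351]
tcp_rot: [[0.869, 0.496, -0.001], [0.496, -0.869, -0.0], [-0.001, -0.0, -1.0]]
wrist_force: [0.2, 0.6, 0.4]
opening: 0.0509
```

Call:
move_arm(deltas="0 -0.3 0 0 0 -1.5 0.2;0 -0.5 0 0 0 -3 0.2;0 -0.6 0 0 0 -4.5 0.2;0 -0.6 0 0 0 -6 0.2;0 -0.6 0 0 0 -6 0.2;0 -0.6 0 0 0 -6 0.2")

```text
clock: 53.75
ee_pos: [0.5196, -0.2541, 0.2352]
tcp_rot: [[1.0, 0.006, -0.001], [0.006, -1.0, 0.0], [-0.001, -0.0, -1.0]]
wrist_force: [1.2, -0.6, 0.1]
opening: 0.051
```

```bash
python3 -c "
from h import *
for c in('scene','top'):
  p,d=shot(c,c+'12.png');W=cloud(c,d)
  rect(sel(W,.48,.58,.0,.1,.108,.119),c+' red top')
  rect(sel(W,.48,.58,-.1,0,.108,.119),c+' green top')
  if c=='scene': rect(sel(W,.47,.56,-.285,-.225,.044,.054),c+' block')
st()
"
```

```text
scene red top [527.4  50.8] [52.5 53.3] 32.6 342 0.1141
scene green top [531.7 -49.6] [50.5 52.1] 85.1 342 0.1143
scene block [ 518.8 -253.8] [61.6 23.2] 0.9 201 0.0492
top red top [524.5  50.9] [50.7 50.2] 0.1 324 0.1138
top green top [527.2 -48.8] [50.5 49.8] 0.1 323 0.1138
t 53.85 p [ 0.5197 -0.2542  0.2355] yaw -89.73 tz [-0.  0. -1.] F [-0.  -0.5  0.8] op 0.0515 j [ 23.  24.  -3.  97.   1.  59. -70.]
```

Call:
move_arm(deltas="-0.1 0 -1 0 0 -0.05 0.2;-0.1 0 -2 0 0 -0.05 0.2;-0.1 0 -3 0 0 -0.05 0.2;-0.1 0 -3.9 0 0 -0.05 0.2;-0.1 0 -4.6 0 0 -0.05 0.2;-0.1 0 -5.1 0 0 -0.05 0.2;-0.1 0 -5.32 0 0 -0.05 0.2;-0.1 0 -5.32 0 0 -0.05 0.2")

```text
clock: 54.65
ee_pos: [0.5153, -0.2541, 0.022]
tcp_rot: [[1.0, -0.002, -0.002], [-0.002, -1.0, 0.001], [-0.002, -0.001, -1.0]]
wrist_force: [0.2, 0.5, 0.1]
opening: 0.0513
```

Call:
move_arm(deltas="0 0 0 0 0 0 0;0 0 0 0 0 0 -0.2;0 0 0 0 0 0 -0.4;0 0 0 0 0 0 -1;0 0 0 0 0 0 -1;0 0 0 0 0 0 -1;0 0 0 0 0 0 -1", grip_force=40)

```text
clock: 55.35
ee_pos: [0.5163, -0.2546, 0.0239]
tcp_rot: [[1.0, -0.003, 0.002], [-0.003, -1.0, -0.001], [0.002, 0.001, -1.0]]
wrist_force: [-1.5, 0.3, 6.1]
opening: 0.019
```

```bash
python3 -c "
from h import *
st()"
```

```text
t 55.35 p [ 0.5163 -0.2546  0.0239] yaw -90.16 tz [ 0.002 -0.001 -1.   ] F [-1.5  0.3  6.1] op 0.019 j [ 23.  39.  -2. 110.   3.  31. -71.]
```

Call:
move_arm(deltas="0 0 0.4 0 0 0 -1;0 0 1 0 0 0 -1;0 0 1.7 0 0 0 -1;0 0 2.5 0 0 0 -1;0 0 3.3 0 0 0 -1;0 0 4.1 0 0 0 -1;0 0 4.8 0 0 0 -1;0 0 4.9 0 0 0 -1")

```text
clock: 56.15
ee_pos: [0.517, -0.255, 0.2223]
tcp_rot: [[1.0, -0.003, 0.005], [-0.003, -1.0, -0.002], [0.005, 0.002, -1.0]]
wrist_force: [-0.4, 0.2, -2.0]
opening: 0.0195
```

Call:
move_arm(deltas="0 0.4 0 0 0 1 -1;0 0.8 0 0 0 2.3 -1;0 1.3 0 0 0 3.6 -1;0.1 1.8 0 0 0 4.9 -1;0.1 2.3 0 0 0 6.2 -1;0.1 2.8 0 0 0 7.5 -1;0.1 3.3 0 0 0 8.8 -1;0.2 3.8 0 0 0 10 -1")

```text
clock: 56.95
ee_pos: [0.5225, -0.1016, 0.2176]
tcp_rot: [[0.642, 0.767, -0.002], [0.767, -0.642, 0.0], [-0.001, -0.002, -1.0]]
wrist_force: [0.8, -1.3, -2.5]
opening: 0.0194
```

Call:
move_arm(deltas="0 0.4 0 0 0 1.3 -1;0 0.8 0 0 0 2.6 -1;0 1.2 0 0 0 3.9 -1;0 1.6 0 0 0 5.2 -1;0 2.0 0 0 0 6.5 -1;0.07 2.4 0 0 0 7.6 -1;0.07 2.58 0 0 0 8.25 -1;0.07 2.58 0 0 0 8.25 -1")

```text
clock: 57.75
ee_pos: [0.5259, 0.0021, 0.2178]
tcp_rot: [[-0.022, 1.0, -0.002], [1.0, 0.022, 0.001], [0.001, -0.002, -1.0]]
wrist_force: [0.6, 0.0, -3.3]
opening: 0.0193
```

Call:
move_arm(deltas="0 0 0 0 0 0 -1;0 0 0 0 0 0 -1;0 0 0 0 0 0 -1")

```text
clock: 58.05
ee_pos: [0.5264, 0.0001, 0.2187]
tcp_rot: [[-0.017, 1.0, -0.0], [1.0, 0.017, -0.0], [-0.0, -0.0, -1.0]]
wrist_force: [0.8, -0.1, -1.5]
opening: 0.0192
```

```bash
python3 -c "
from h import *
st()
for c in('scene','top'):
  p,d=shot(c,c+'13.png');W=cloud(c,d);barfit(W,.206,.226,0)
st()
"
```

```text
t 58.05 p [5.264e-01 1.000e-04 2.187e-01] yaw 0.97 tz [-0. -0. -1.] F [ 0.8 -0.1 -1.5] op 0.0192 j [ 15.  23. -28. 105.  13.  55. -18.]
bar x@yc 0.5309 yaw 1.2 y ends -0.1385 0.1397 z 0.2127 657
bar x@yc 0.5258 yaw 1.31 y ends -0.1386 0.1394 z 0.2132 255
t 58.15 p [5.265e-01 4.000e-04 2.188e-01] yaw 1.01 tz [-0. -0. -1.] F [-0.3 -0.6 -1.3] op 0.0192 j [ 15.  23. -28. 105.  13.  55. -18.]
```

Call:
move_arm(deltas="0.02 0.01 -0.3 0 0 0 -1;0.02 0.01 -0.6 0 0 0 -1;0.02 0.01 -0.9 0 0 0 -1;0.02 0.01 -1.2 0 0 0 -1;0.02 0.01 -1.5 0 0 0 -1;0.02 0.01 -1.7 0 0 0 -1;0.02 0.01 -1.83 0 0 0 -1;0.02 0.01 -1.83 0 0 0 -1")

```text
clock: 58.95
ee_pos: [0.527, 0.0012, 0.145]
tcp_rot: [[-0.019, 1.0, -0.001], [1.0, 0.019, 0.0], [0.0, -0.001, -1.0]]
wrist_force: [0.3, 0.1, -3.1]
opening: 0.0193
```

```bash
python3 -c "
from h import *
st()
for c in('scene','top'):
  p,d=shot(c,c+'14.png');W=cloud(c,d);barfit(W,.130,.146,0)
a=cv2.imread('pics/scene14.png'); cv2.imwrite('pics/s14c.png',cv2.resize(a[130:290,170:340],None,fx=3.5,fy=3.5))
"
```

```text
t 58.95 p [0.527  0.0012 0.145 ] yaw 1.08 tz [-0.001  0.    -1.   ] F [ 0.3  0.1 -3.1] op 0.0193 j [ 13.  28. -27. 110.  17.  46. -22.]
bar x@yc 0.5315 yaw 1.15 y ends -0.137 0.1416 z 0.1387 612
bar x@yc 0.5274 yaw 1.61 y ends -0.1379 0.1404 z 0.1398 221
```

View pics/s14c.png

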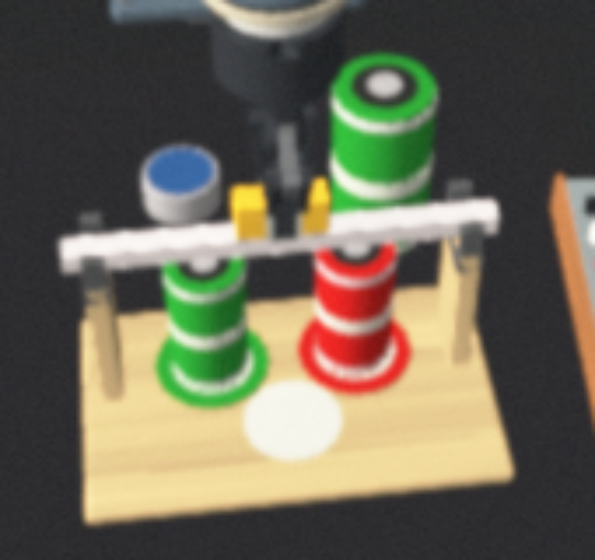

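The bar sits between the prongs on both sides, about 3 mm above the bracket floors.

Call:
move_arm(deltas="0 -0.02 -0.02 0 0 0 -1;0 -0.02 -0.04 0 0 0 -1;0 -0.02 -0.06 0 0 0 -1;0 -0.02 -0.07 0 0 0 -1;0 -0.02 -0.08 0 0 0 -1;0 -0.02 -0.08 0 0 0 -1")

```text
clock: 59.65
ee_pos: [0.5273, 0.0004, 0.1425]
tcp_rot: [[-0.019, 1.0, -0.0], [1.0, 0.019, -0.0], [-0.0, -0.0, -1.0]]
wrist_force: [0.1, -1.2, -1.9]
opening: 0.0194
```

```bash
python3 -c "
from h import *
st()
p,d=shot('scene');W=cloud('scene',d);barfit(W,.130,.146,0)"
```

```text
t 59.65 p [5.273e-01 4.000e-04 1.425e-01] yaw 1.08 tz [-0. -0. -1.] F [ 0.1 -1.2 -1.9] op 0.0194 j [ 13.  28. -26. 111.  17.  45. -22.]
bar x@yc 0.5312 yaw 1.22 y ends -0.1374 0.1402 z 0.1368 555
```

Call:
move_arm(deltas="0 0 -0.02 0 0 0 -1;0 0 -0.03 0 0 0 -1;0 0 -0.03 0 0 0 -1;0 0 -0.03 0 0 0 -0.5;0 0 -0.03 0 0 0 -0.2;0 0 -0.03 0 0 0 0;0 0 -0.03 0 0 0 0;0 0 -0.03 0 0 0 0")

```text
clock: 60.5
ee_pos: [0.5274, 0.0004, 0.1414]
tcp_rot: [[-0.019, 1.0, 0.0], [1.0, 0.019, -0.0], [-0.0, 0.0, -1.0]]
wrist_force: [0.6, -0.0, 0.7]
opening: 0.0427
```

Call:
move_arm(deltas="0 0 0.3 0 0 0 0;0 0 0.8 0 0 0 0;0 0 1.5 0 0 0 0;0 0 2.2 0 0 0 0;0 0 3 0 0 0 0;0 -0.5 3.3 0 0 0 0;0 -1.5 3.3 0 0 0 0;0 -2.5 3.3 0 0 0 0")

```text
clock: 61.3
ee_pos: [0.5276, -0.1, 0.2751]
tcp_rot: [[-0.021, 1.0, 0.002], [1.0, 0.021, -0.0], [-0.0, 0.002, -1.0]]
wrist_force: [0.4, -0.2, 0.2]
opening: 0.0426
```

Call:
move_arm(deltas="0 -1 0 0 0 0 0;0 -2 0 0 0 0 0;0 -3 0 0 0 0 0;0 -4 0 0 0 0 0;0 -4.5 0 0 0 0 0;0 -4.5 0 0 0 0 0;0 -4.5 0 0 0 0 0")

```text
clock: 62.0
ee_pos: [0.5273, -0.2792, 0.2738]
tcp_rot: [[-0.018, 1.0, 0.0], [1.0, 0.018, 0.001], [0.001, 0.0, -1.0]]
wrist_force: [1.1, 0.4, -0.2]
opening: 0.0426
```

```bash
cat > chk.py <<'E'
from h import *
st()
for c in('scene','top'):
  p,d=shot(c,c+'15.png');W=cloud(c,d);barfit(W,.131,.1415,0)
  rect(sel(W,.47,.57,-.06,.06,.160,.175),c+' block')
  rect(sel(W,.48,.58,.0,.1,.108,.119),c+' red top');rect(sel(W,.48,.58,-.1,0,.108,.119),c+' green top')
  rect(sel(W,.43,.53,-.44,-.34,.044,.056),c+' pod top')
a=cv2.imread('pics/scene15.png'); b=cv2.imread('pics/top15.png')
cv2.imwrite('pics/s15.png',np.vstack([cv2.resize(a[130:290,60:440],None,fx=2,fy=2)[:,:750],cv2.resize(b[120:255,100:475],None,fx=2,fy=2)]))
E
python3 chk.py
```

```text
t 62.0 p [ 0.5273 -0.2792  0.2738] yaw 1.05 tz [ 0.     0.001 -1.   ] F [ 1.1  0.4 -0.2] op 0.0426 j [ 39.  26. -25.  90.  11.  66.  13.]
bar x@yc 0.5306 yaw 1.29 y ends -0.1373 0.1403 z 0.1358 495
scene block [529.9   1. ] [22.3 60. ] 2.3 222 0.1655
scene red top [541.5  51. ] [26.2 53.2] 2.9 176 0.1138
scene green top [544.2 -49.4] [25.8 50.5] 0.9 186 0.1139
scene pod top [ 482.6 -394.1] [49.3 46.2] 47.2 256 0.049
bar x@yc 0.527 yaw 1.26 y ends -0.1384 0.1412 z 0.1356 449
top block [527.3   1.1] [20.4 57.2] 0.4 198 0.1654
top red top [524.5  50.5] [49.8 50.4] 88.3 183 0.1137
top green top [527.3 -48.9] [49.9 50.4] 89.8 189 0.1136
top pod top [ 471.7 -390.5] [48.1 27.9] 78.2 141 0.0479
```

View pics/s15.png

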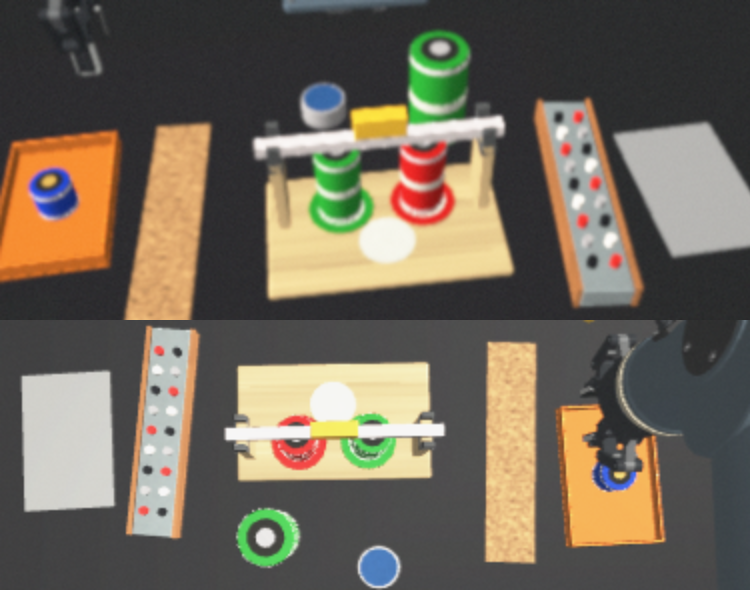

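The bar is seated at its original height (top 0.136) and centred in both views. The cans stand on their own rings and the pod stands in the tray. I'm handing the job in.

```bash
python3 -c "
from h import *
print(workorder.finish_job())"
```

```text
the job is handed in; nothing more can be done
None
```

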